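# Wipe the chips off the drill table into the chip tray

### The job

Metal chips lie on the table of the small bench drill, some of them under its overhanging head. Take the scraper from its rubber-topped rest block and with it wipe all five chips off the table's front edge into the chip tray, without touching the chips with the gripper, bumping the drill head or disturbing the other things on the bench. Then stand the scraper back on the rest block, blade block flat down, and let go.

Things in the scene. Friction and masses are not known exactly. Their poses are not given: they have to be found in the camera images.
- drill_stand: Fixed bench drill. Origin on the bench (z = 0) below the middle of its table's front edge; x runs along the table to the rear (away from the robot), y left, z up. In this frame the flat rimless steel table spans x 0 to 150, y -75 to 75, top z = 50 mm; a chip tray adjoins its front edge. Column of radius 20 mm at x = 190, base to x = 225 mm.
- drill_head: Fixed grey head over the table; origin and axes as drill_stand. In that frame: x 95 to 220, y -50 to 50 mm, upright flat front face, underside z = 165 (115 above the table), top z = 313 mm. Chuck of radius 15 mm (22 above z = 154) hangs at x = 142, y = 0 down to z = 123. Spokes on its -y side to y = -76. An upright gripper on the scraper hits the front face; leaned back 28 to 35 deg it clears it.
- table_edge (a point): Middle of the upper front edge of the drill table (drill_stand frame 0, 0, 50 mm), same axes as drill_stand.
- tray_floor (a point): Middle of the floor of the aluminium chip tray (drill_stand frame -47, 0, 4 mm), same axes. In the drill_stand frame the tray's inside spans x -94 to 0, y -91 to 91 mm, floor z = 4 mm, walls up to z = 34 mm, no wall between it and the table.
- rest: Fixed wooden rest block with a black rubber top, 110 (x) x 140 (y) x 40 mm high, on the bench; origin at the centre of its underside, so its flat top is 40 mm above it.
- scraper: Loose scraper, about 0.32 kg: steel blade block 32 (x) x 95 (y) x 14 mm (z) with a wooden handle; origin at the centre of the block's underside, z up when it stands flat, as it starts on the rest block. Handle: bar 24 mm wide (y), 18 thick, 95 long, from x = 4, z = 12 mm, leaning 35 degrees from vertical towards -x; flat sides face +y and -y. The block's -x face leads when chips are drawn.
- scraper_grip (a point): Point on the handle's centre line 72 mm along it from its foot (scraper frame -37, 0, 71 mm), a good place to pinch the 24 mm width; axes as those of scraper.
- chip_1: Loose steel curl bent to an open C, about 22 mm across, round section, 7 mm high, 12 g; origin at its underside, near the middle. It starts lying on the drill table between x = 35 and 90 mm and y = -35 and 35 mm of drill_stand.
- chip_2: Loose steel curl bent to a shallow V, about 24 mm long, round section, 7 mm high, 12 g; origin at its underside, near the middle. It starts lying on the drill table between x = 35 and 90 mm and y = -35 and 35 mm of drill_stand.
- chip_3: Loose L-shaped steel bit 18 x 15 mm, 8 mm high, 12 g; origin at its underside, near the middle. It starts lying on the drill table between x = 35 and 90 mm and y = -35 and 35 mm of drill_stand.
- chip_4: Loose steel curl bent to an almost closed C, about 20 mm across, round section, 7 mm high, 12 g; origin at its underside, near the middle. It starts lying on the drill table between x = 35 and 90 mm and y = -35 and 35 mm of drill_stand.
- chip_5: Loose square-edged steel bit 16 x 10 mm, 9 mm high, 12 g; origin at its underside, near the middle. It starts lying on the drill table between x = 35 and 90 mm and y = -35 and 35 mm of drill_stand.
- line_spool: Bystander: white spool of line, 53 mm diameter, 50 mm high, standing; origin at the centre of its underside.
- pack_1: Bystander: clear box of fasteners, 60 x 73 x 26 mm; origin at the centre of its underside.
- pack_3: Bystander: clear box of fasteners, 60 x 73 x 26 mm; origin at the centre of its underside.
- pipe_cap: Bystander: white plastic pipe cap, 68 mm diameter, 38 mm high; origin at the centre of its underside.
There are look-alikes about, which are no part of the job. There is more than one size of the scraper; the job needs the larger.

How it is judged:
By the outcome, as a careful person would: the job done as asked, in the order asked, and still so for the second after the job is handed in, with the robot touching nothing.
It also fails if it takes over 48 s, if anything falls off the work surface, if the arm or the gripper's body presses on something with over 40 N, if the wrist force passes 120 N, or if a joint passes its speed limit or range.

### The arm

A 6-joint arm with a two-finger parallel gripper is mounted at the origin on a cart in front of the work surface, level with it; the furniture and walls round the work are solid. World frame = base frame: x ahead of the robot, y to its left, z up, the work surface at z = 0. Lengths are in m, angles in rad, forces in N, time in s.
With the tool pointing down it reaches from about 0.225 to 0.875 m from the base axis. Payload 3.4 kg.
Tool frame: the origin (TCP) lies at the very end of the fingers, on their centre line; the grasp point (between the pads) lies behind it (manip.grasp_offset is the z of the grasp point in the tool frame, in m); z points along the fingers, y is the line along which they close (so a half turn about z gives the same grasp; the last joint's range is limited). The gripper opens to 85 mm and grips with 20 to 120 N. Pads are 22 mm wide; open, the fingers measure 114 mm over their backs; the gripper's body (76 mm by 85 mm) begins 54 mm behind the grasp point. The pads swing forward as they close: fully open they stand 13 mm farther back than shut.
Start: joints at [1.198, 0.276, 1.505, -0, 1.361, -0.121], TCP at [0.143, 0.557, 0.231] pointing down, gripper open.
Joint ranges: [-2.89, 2.89], [-0.75, 2.08], [0.22, 2.7], [-1.18, 4.32], [0.11, 2.71], [-2.7, 2.7]. Speed limits (rad/s): [2.57, 2.57, 3.14, 3.14, 3.14, 3.14].

### API

Orientations are given as a unit quaternion [w, x, y, z].
In Python, from rig import manip gives the robot as it stands.
- The arm moves only by the shell command python3 -m pendant 'ROWS' [FORCE]. ROWS is JSON, a list of rows, each an object of numbers: "dx", "dy", "dz": the shift along the tool's x, y, z in m; "rx", "ry", "rz": the turn, a rotation vector about the tool's x, y, z in degrees; "hand": the finger opening in m, from 0 to 0.0854. In form: [{"dx": .., "dy": .., "dz": .., "rx": .., "ry": .., "rz": .., "hand": ..}, ...]. A call has 1 to 12 rows; each row shifts and turns the commanded pose from where the row before left it, along the tool's axes as they then stand; what a row does not reach is not made up. A row lasts 1/12 s, in which the tool goes at most 41.7 mm and 7.16 degrees, less where a joint would pass 70% of its speed; a pose out of reach is approached as far as the arm can. A call is refused whole if a number of a shift passes 0.0417 or a number of a turn 7.16, either way. A call with a gripper value outside its range is refused whole. The fingers move at their own pace and stop on an object; FORCE is the grip in N (left out, the last holds). Time passes only in rows, so rows that do not move let the fingers close. It gives the time, the measured TCP pose, the force, the opening and the grip force at its end, in the units of the state.
- manip.get_state(): the state, without advancing time (a new reading comes with each control period).
- manip.get_image(name): name is "scene" or "top" or "wrist"; returns a dict with "frame" (384x512x3 uint8, red, green, blue), "fx", "fy", "cx", "cy" (pixels), "position" and "attitude" of the camera in the world; the wrist camera has in their place "mount" (4x4, takes a point from camera to tool coordinates, whose origin is the TCP and whose axes are the flange's). Camera axes: x right, y up, looking along -z (the intrinsics and any distortion apply to the point x, -y, -z); pixel columns grow to the right and rows downward; lengths in m; the calibration is good to about 2 mm. A picture is of the moment at which its call begins: read the wrist's pose just before it. There is no depth.
- manip.sign_off(): hands the job in; it is judged then, once.
The state is a dict: "clock": time; "qpos": joint angles; "qd": joint speeds; "effort": joint torques, N m; "position": TCP position; "ee_rot": TCP orientation; "contact_force": force on the tool from outside, world axes, zero at the start; "moment": the same for the moment, N m; "width": finger opening in m; "gripper_force": force on a finger pad.
Only numpy, scipy, OpenCV 4.12 (cv2) and the standard library are available. Lean on these libraries where they do the work, as an engineer would, in place of code of your own. Each camera call takes 0.05 s, during which the arm holds its last target. There are 200 camera calls.

## Working session

There is one attempt and no reset: what is moved stays moved. The work goes in short steps, Python scripts to look and compute and a shell command to move; the robot and the scene stay as the last step left them, time stands still between calls to the robot, and variables do not carry over. Pictures are saved under pics/ and viewed, at most 12 in all, crops included, and the job is handed in when it is done.

```bash
ls; mkdir -p pics; python3 - <<'E'
from rig import manip
import cv2,numpy as np
print(manip.get_state(), manip.grasp_offset)
for n in ["scene","top"]:
    d=manip.get_image(n); f=d.pop("frame"); print(n,d)
    cv2.imwrite(f"pics/{n}0.png",cv2.resize(f[:,:,::-1],(800,600),interpolation=cv2.INTER_CUBIC)); cv2.imwrite(f"{n}0_raw.png",f[:,:,::-1])
E
```

```text
pics
{'clock': 0.0, 'qpos': array([ 1.19800402e+00,  2.76605778e-01,  1.50612200e+00,  3.71325387e-05,
        1.36071807e+00, -1.20947441e-01]), 'qd': array([ 0.00017642,  0.00074416,  0.00066639,  0.00104757,  0.00156624,
       -0.00062035]), 'effort': array([-1.22561323e-04, -4.16784024e+01, -2.45803982e+01,  2.84059452e-04,
        1.10103982e-02, -1.24687111e-05]), 'position': array([0.14305454, 0.55637635, 0.23043801]), 'ee_rot': array([-2.44036521e-04,  1.25593721e-01,  9.92081326e-01, -8.94068060e-04]), 'contact_force': array([ 0.38280665,  0.45279908, -0.82315659]), 'moment': array([0.01246623, 0.00918364, 0.03139255]), 'gripper_force': 0.0, 'width': 0.08558954878354283} -0.0187
scene {'fx': 388.12221340519255, 'fy': 388.12221340519255, 'cx': 253.1815181561637, 'cy': 195.31629049924993, 'position': array([-0.00114039, -0.65168148,  0.83143816]), 'attitude': array([ 0.84660414,  0.43500218, -0.12994546, -0.27775657])}
top {'fx': 397.51010378022795, 'fy': 397.51010378022795, 'cx': 257.1678109987148, 'cy': 185.9851981621534, 'position': array([0.47091312, 0.15552494, 1.2552298 ]), 'attitude': array([ 0.70700532,  0.02183152, -0.02741763, -0.70633925])}
```

View pics/scene0.png

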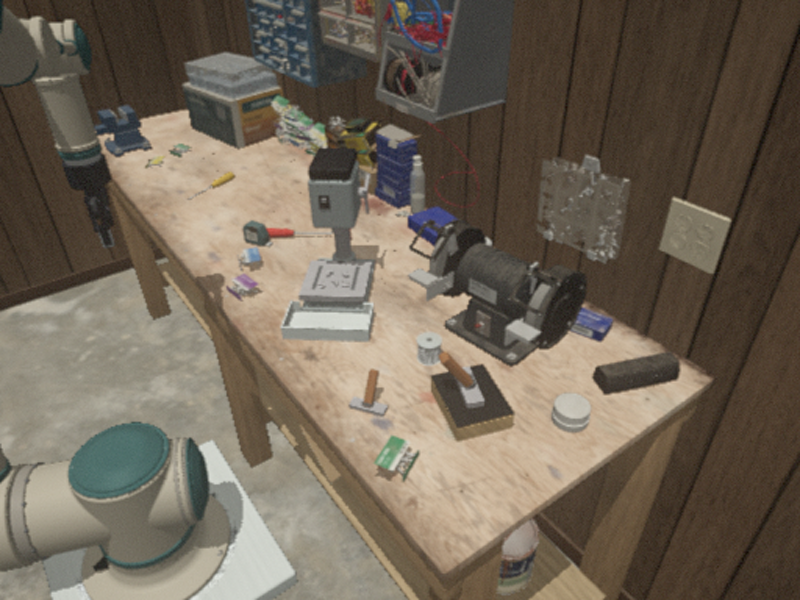

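View pics/top0.png

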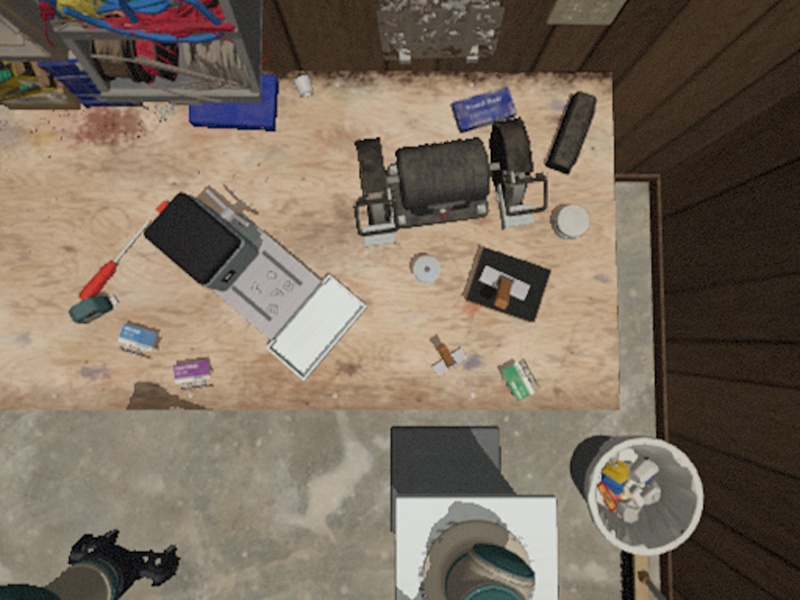

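The top picture shows the drill with its head at (195,238), the table at (262,280) and the tray at (318,327). The rest is at (508,283).
Scraper candidates are the large one on the black-topped rest at top (505,282) and the small one lying on the bench at (447,352). I choose the one on the rest and will check it close up.

```bash
python3 - <<'E'
import cv2,numpy as np
t=cv2.imread('top0_raw.png'); s=cv2.imread('scene0_raw.png')
def crop(i,x,y,w,h,k): return cv2.resize(i[y:y+h,x:x+w],(w*k,h*k),interpolation=cv2.INTER_CUBIC)
a=crop(t,290,150,66,60,6)   # rest
b=crop(t,130,150,110,99,4)[:, :400]
c=crop(s,265,215,66,70,6); d=crop(s,175,155,66,70,6)
a=cv2.resize(a,(396,360))[:300]; 
out=np.zeros((600,800,3),np.uint8)
A=crop(t,290,150,66,50,6);out[:300,:396]=A
B=crop(t,132,150,100,75,4);out[:300,400:800]=B
C=crop(s,272,222,66,50,6);out[300:,:396]=C
D=crop(s,178,165,66,50,6);out[300:,400:796]=D
cv2.imwrite('pics/crop1.png',out)
E
```

```text
(no output)
```

View pics/crop1.png

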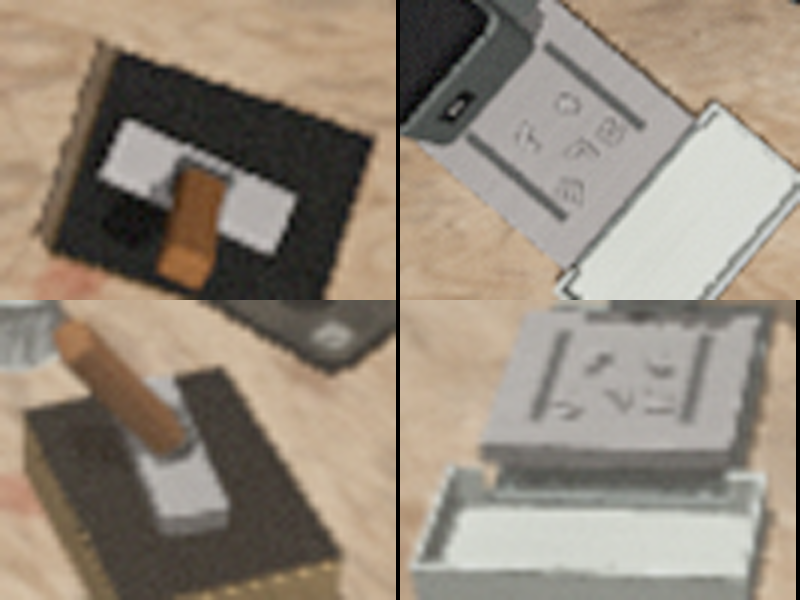

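The close crop confirms the larger scraper on the rubber-topped rest, with its handle leaning towards the robot. All five chips sit on the table between the slots. Next I'll fit the poses.

```bash
cat > h.py <<'E'
import numpy as np
from scipy.spatial.transform import Rotation as Ro
from scipy.optimize import least_squares
Q=lambda q: Ro.from_quat([q[1],q[2],q[3],q[0]])
CAM={'scene':(388.122,253.18,195.316,[-0.00114039,-0.65168148,0.83143816],[0.84660414,0.43500218,-0.12994546,-0.27775657]),
'top':(397.510,257.168,185.985,[0.47091312,0.15552494,1.2552298],[0.70700532,0.02183152,-0.02741763,-0.70633925])}
def proj(c,P):
    f,cx,cy,p,q=CAM[c]; v=Q(q).inv().apply(np.atleast_2d(P)-p)
    return np.c_[cx+f*v[:,0]/-v[:,2], cy+f*-v[:,1]/-v[:,2]]
def ray(c,uv,z):
    f,cx,cy,p,q=CAM[c]; d=Q(q).apply([(uv[0]-cx)/f,-(uv[1]-cy)/f,-1]); p=np.array(p); return p+d*(z-p[2])/d[2]
def fit(obs,x0,z0=0):
    # obs: (cam,uv,local)
    def W(x,l): return Ro.from_euler('z',x[2]).apply(l)+[x[0],x[1],z0]
    r=least_squares(lambda x: np.concatenate([(proj(c,W(x,l))-uv).ravel() for c,uv,l in obs]),x0,loss='soft_l1')
    return r.x,np.round(r.fun.reshape(-1,2),1).tolist()
# measured poses x,y,yaw get filled in
def grip_pose(x,y,yaw,z,lean,along=.072):
    """TCP pose for scraper origin at x,y,z with heading yaw"""
    Rs=Ro.from_euler('z',yaw); L=np.radians(lean); a=np.radians(35)
    R=Rs*Ro.from_matrix(np.array([[-np.cos(L),0,-np.sin(L)],[0,1,0],[np.sin(L),0,-np.cos(L)]]).T)
    R=Rs*Ro.from_matrix(np.column_stack([[-np.cos(L),0,-np.sin(L)],[0,1,0],[np.sin(L),0,-np.cos(L)]]))
    g=Rs.apply([.004-along*np.sin(a),0,.012+along*np.cos(a)])+[x,y,z]
    return g+R.apply([0,0,.0187]),R
def delta(p,R):
    """turn in current tool axes (deg), then shift in the target tool axes (mm)"""
    from rig import manip
    s=manip.get_state(); R0=Q(s['ee_rot']); 
    print('t %.2f'%s['clock'],'pos',np.round(s['position'],4),'F',np.round(s['contact_force'],1),'w %.4f'%s['width'])
    print('turn deg',np.round(np.degrees((R0.inv()*R).as_rotvec()),2),'then shift mm (target axes)',np.round(1000*R.inv().apply(p-s['position']),1), 'world mm',np.round(1000*(p-s['position']),1))
E
python3 - <<'E'
from h import *
A=lambda u,v:((u+.5)/6-.5+290,(v+.5)/6-.5+150)
B=lambda u,v:((u-399.5)/4-.5+132,(v+.5)/4-.5+150)
C=lambda u,v:((u+.5)/6-.5+272,(v-299.5)/6-.5+222)
D=lambda u,v:((u-399.5)/6-.5+178,(v-299.5)/6-.5+165)
F=lambda u,v:((u+.5)/1.5625-.5,(v+.5)/1.5625-.5)
s=[('top',A(128,118),(.016,.0475,.014)),('top',A(298,195),(.016,-.0475,.014)),('top',A(275,255),(-.016,-.0475,.014)),('top',A(98,178),(-.016,.0475,.014)),
('scene',C(158,518),(-.016,-.0475,.014)),('scene',C(228,500),(.016,-.0475,.014)),('scene',C(175,378),(.016,.0475,.014))]
for sub in (s[:4],s):
    x,r=fit(sub,[.48,-.05,-.4],.04);print('scraper',np.round(x,4),np.degrees(x[2]),r)
print('handle tip top-view pred',[proj('top',Ro.from_euler('z',x[2]).apply([-.05,0,.09])+[x[0],x[1],.04])], 'seen',A(186,270))
o=[('top',A(115,52),(.055,.07,.04)),('top',A(375,140),(.055,-.07,.04)),('top',A(50,250),(-.055,.07,.04)),('scene',C(25,410),(-.055,.07,.04)),('scene',C(220,368),(.055,.07,.04)),('scene',C(335,555),(.055,-.07,.04))]
x,r=fit(o,[.48,-.05,-.4]);print('rest',np.round(x,4),np.degrees(x[2]),r)
d=[('top',B(562,265),(0,.075,.05)),('top',B(693,112),(0,-.075,.05)),('scene',D(485,450),(0,.075,.05)),('scene',D(745,455),(0,-.075,.05))]
hd=[('top',F(243,240),(.095,-.05,.313)),('top',F(205,286),(.095,.05,.313)),('top',F(182,193),(.22,-.05,.313)),('top',F(146,238),(.22,.05,.313))]
for sub in (d,hd,d+hd):
    x,r=fit(sub,[.42,.33,.8]);print('drill',np.round(x,4),np.degrees(x[2]),r)
Rd=Ro.from_euler('z',x[2]).inv()
for n,uv in dict(C1=(568,103),V=(528,137),L=(582,150),R=(612,130),T=(570,190)).items():
    print(n,np.round(1000*Rd.apply(ray('top',B(*uv),.054)-[x[0],x[1],0]),0))
for n,uv in dict(a=(598,362),b=(662,370),c=(568,410),d=(620,400),e=(660,405)).items():
    print(n,np.round(1000*Rd.apply(ray('scene',D(*uv),.054)-[x[0],x[1],0]),0))
print('spool',ray('top',F(426,268),.05))
E
```

```text
scraper [ 0.5712 -0.0534 -0.4196] -24.043080757125747 [[-0.3, 0.3], [0.1, 0.2], [-0.3, -0.2], [0.5, -0.2]]
scraper [ 0.5714 -0.0534 -0.4345] -24.895692778139594 [[-0.1, 0.0], [0.0, 0.3], [-0.5, -0.1], [0.5, -0.5], [0.5, -0.0], [-0.0, 1.3], [-0.9, -0.6]]
handle tip top-view pred [array([[320.24576705, 194.27370266]])] seen (320.5833333333333, 194.58333333333334)
rest [ 0.5674 -0.0626 -0.3392] -19.436101767344933 [[0.6, -0.3], [0.3, 0.1], [-0.2, 0.3], [-1.6, -0.3], [0.0, -0.7], [0.6, 0.1]]
drill [0.5226 0.3517 0.8761] 50.19528082482161 [[1.0, -0.2], [0.4, 0.0], [-0.2, -1.6], [-1.4, -1.4]]
drill [0.5182 0.3426 0.9037] 51.780289995759205 [[2.0, -0.9], [-0.5, 2.5], [0.6, -2.8], [-3.3, 0.8]]
drill [0.5202 0.3444 0.9034] 51.761724725637166 [[3.9, 1.0], [2.3, 0.4], [0.1, -0.1], [-0.8, -0.6], [1.2, -1.7], [-1.2, 1.7], [-0.2, -3.7], [-4.0, -0.1]]
C1 [ 84. -18.  54.]
V [92. 21. 54.]
L [53.  3. 54.]
R [ 45. -23.  54.]
T [41. 32. 54.]
a [89. 20. 54.]
b [ 80. -20.  54.]
c [36. 31. 54.]
d [47.  1. 54.]
e [ 42. -23.  54.]
spool [0.59982147 0.0994413  0.05      ]
```

```bash
python3 - <<'E'
from h import *
p,R=grip_pose(.5713,-.0534,np.radians(-24.5),.04,32)
print(p,R.apply([0,0,1]))
delta(p-R.apply([0,0,.12]),R)
E
```

```text
[ 0.54637797 -0.04204238  0.09512045] [ 0.48220601 -0.21975394 -0.8480481 ]
t 0.10 pos [0.1431 0.5564 0.2305] F [ 0.1  0.8 -0.4] w 0.0852
turn deg [  2.72 -31.92   9.84] then shift mm (target axes) [-449.9 -377.3  320.8] world mm [ 345.4 -572.1  -33.6]
```

```bash
python3 -m pendant '[{"dz":-0.03},{"dz":-0.03},{"dz":-0.03},{"rx":0.54,"ry":-6.38,"rz":1.97},{"rx":0.54,"ry":-6.38,"rz":1.97},{"rx":0.54,"ry":-6.38,"rz":1.97},{"rx":0.54,"ry":-6.38,"rz":1.97},{"rx":0.54,"ry":-6.38,"rz":1.97},{}]' 80; python3 - <<'E'
from h import *
p,R=grip_pose(.5713,-.0534,np.radians(-24.5),.04,32)
delta(p-R.apply([0,0,.12]),R)
E
```

```text
t 0.10 pos [0.1431 0.5564 0.2305] F [ 0.1  0.8 -0.4] w 0.0852
turn deg [  2.72 -31.92   9.84] then shift mm (target axes) [-449.9 -377.3  320.8] world mm [ 345.4 -572.1  -33.6]invalid input
```

```bash
python3 -m pendant '[{"dz":-0.03},{"dz":-0.03},{"dz":-0.03},{"rx":0.54,"ry":-6.38,"rz":1.97},{"rx":0.54,"ry":-6.38,"rz":1.97},{"rx":0.54,"ry":-6.38,"rz":1.97},{"rx":0.54,"ry":-6.38,"rz":1.97},{"rx":0.54,"ry":-6.38,"rz":1.97},{"dz":0}]' 80; python3 - <<'E'
from h import *
p,R=grip_pose(.5713,-.0534,np.radians(-24.5),.04,32)
delta(p-R.apply([0,0,.12]),R)
E
```

```text
t 0.10 pos [0.1431 0.5564 0.2305] F [ 0.1  0.8 -0.4] w 0.0852
turn deg [  2.72 -31.92   9.84] then shift mm (target axes) [-449.9 -377.3  320.8] world mm [ 345.4 -572.1  -33.6]invalid input
```

```bash
python3 -m pendant '[{"dx":0,"dy":0,"dz":-0.03,"rx":0,"ry":0,"rz":0,"hand":0.085}]' 80; echo; python3 -m pendant '[{"dx":0,"dy":0,"dz":-0.03,"rx":0,"ry":0,"rz":0,"hand":0.085}]'
```

```text
clock: 0.18
position: [0.1419, 0.5532, 0.2553]
ee_rot: [-0.002, 0.126, 0.992, -0.007]
contact_force: [0.4, -1.4, -0.5]
width: 0.0848
gripper_force: 0.0

clock: 0.27
position: [0.1427, 0.5553, 0.2894]
ee_rot: [-0.001, 0.126, 0.992, -0.003]
contact_force: [0.5, 0.6, 0.7]
width: 0.0848
gripper_force: 0.0
```

All keys are needed in every row. Continuing.

```bash
python3 -m pendant '[{"dx":0,"dy":0,"dz":-0.03,"rx":0,"ry":0,"rz":0,"hand":0.085},{"dx":0,"dy":0,"dz":0,"rx":0.54,"ry":-6.38,"rz":1.97,"hand":0.085},{"dx":0,"dy":0,"dz":0,"rx":0.54,"ry":-6.38,"rz":1.97,"hand":0.085},{"dx":0,"dy":0,"dz":0,"rx":0.54,"ry":-6.38,"rz":1.97,"hand":0.085},{"dx":0,"dy":0,"dz":0,"rx":0.54,"ry":-6.38,"rz":1.97,"hand":0.085},{"dx":0,"dy":0,"dz":0,"rx":0.54,"ry":-6.38,"rz":1.97,"hand":0.085},{"dx":0,"dy":0,"dz":0,"rx":0,"ry":0,"rz":0,"hand":0.085}]'; python3 - <<'E'
from h import *
p,R=grip_pose(.5713,-.0534,np.radians(-24.5),.04,32)
delta(p-R.apply([0,0,.12]),R)
E
```

```text
clock: 0.85
position: [0.1397, 0.5578, 0.3173]
ee_rot: [0.27, 0.201, 0.94, -0.06]
contact_force: [-0.3, -0.0, -1.7]
width: 0.0853
gripper_force: 0.0
t 0.85 pos [0.1397 0.5578 0.3173] F [-0.3 -0.  -1.7] w 0.0853
turn deg [-0.08  0.12  0.37] then shift mm (target axes) [-407.  -377.2  396.3] world mm [ 348.8 -573.5 -120.4]
```

```bash
python3 -m pendant '[{"dx":-0.0204,"dy":-0.0189,"dz":0.018,"rx":0,"ry":0,"rz":0,"hand":0.085},{"dx":-0.0204,"dy":-0.0189,"dz":0.018,"rx":0,"ry":0,"rz":0,"hand":0.085},{"dx":-0.0204,"dy":-0.0189,"dz":0.018,"rx":0,"ry":0,"rz":0,"hand":0.085},{"dx":-0.0204,"dy":-0.0189,"dz":0.018,"rx":0,"ry":0,"rz":0,"hand":0.085},{"dx":-0.0204,"dy":-0.0189,"dz":0.018,"rx":0,"ry":0,"rz":0,"hand":0.085},{"dx":-0.0204,"dy":-0.0189,"dz":0.018,"rx":0,"ry":0,"rz":0,"hand":0.085},{"dx":-0.0204,"dy":-0.0189,"dz":0.018,"rx":0,"ry":0,"rz":0,"hand":0.085},{"dx":-0.0204,"dy":-0.0189,"dz":0.018,"rx":0,"ry":0,"rz":0,"hand":0.085},{"dx":-0.0204,"dy":-0.0189,"dz":0.018,"rx":0,"ry":0,"rz":0,"hand":0.085},{"dx":-0.0204,"dy":-0.0189,"dz":0.018,"rx":0,"ry":0,"rz":0,"hand":0.085},{"dx":-0.0204,"dy":-0.0189,"dz":0.018,"rx":0,"ry":0,"rz":0,"hand":0.085},{"dx":-0.0204,"dy":-0.0189,"dz":0.018,"rx":0,"ry":0,"rz":0,"hand":0.085}]' ; python3 - <<'E'
from h import *
p,R=grip_pose(.5713,-.0534,np.radians(-24.5),.04,32)
delta(p-R.apply([0,0,.12]),R)
E
```

```text
clock: 1.85
position: [0.3425, 0.2152, 0.2672]
ee_rot: [0.269, 0.204, 0.939, -0.057]
contact_force: [0.7, 0.1, -0.1]
width: 0.0851
gripper_force: 0.0
t 1.85 pos [0.3425 0.2152 0.2672] F [ 0.7  0.1 -0.1] w 0.0851
turn deg [ 0.17 -0.08 -0.1 ] then shift mm (target axes) [-156.6 -149.5  180.8] world mm [ 146.  -230.8  -70.4]
```

```bash
python3 -m pendant '[{"dx":-0.0196,"dy":-0.0187,"dz":0.0200,"rx":0,"ry":0,"rz":0,"hand":0.085},{"dx":-0.0196,"dy":-0.0187,"dz":0.0200,"rx":0,"ry":0,"rz":0,"hand":0.085},{"dx":-0.0196,"dy":-0.0187,"dz":0.0200,"rx":0,"ry":0,"rz":0,"hand":0.085},{"dx":-0.0196,"dy":-0.0187,"dz":0.0200,"rx":0,"ry":0,"rz":0,"hand":0.085},{"dx":-0.0196,"dy":-0.0187,"dz":0.0200,"rx":0,"ry":0,"rz":0,"hand":0.085},{"dx":-0.0196,"dy":-0.0187,"dz":0.0200,"rx":0,"ry":0,"rz":0,"hand":0.085},{"dx":-0.0196,"dy":-0.0187,"dz":0.0200,"rx":0,"ry":0,"rz":0,"hand":0.085},{"dx":-0.0196,"dy":-0.0187,"dz":0.0200,"rx":0,"ry":0,"rz":0,"hand":0.085},{"dx":0,"dy":0,"dz":0,"rx":0,"ry":0,"rz":0,"hand":0.085},{"dx":0,"dy":0,"dz":0,"rx":0,"ry":0,"rz":0,"hand":0.085}]' ; python3 - <<'E'
from h import *
from rig import manip
import cv2
p,R=grip_pose(.5713,-.0534,np.radians(-24.5),.04,32)
delta(p,R)
s=manip.get_state();d=manip.get_image('wrist');f=d.pop('frame')
print(d); M=np.array(d['mount'])
# project predicted scraper into wrist image
Rt=Q(s['ee_rot']); Rs=Ro.from_euler('z',np.radians(-24.5))
im=cv2.resize(f[:,:,::-1],(800,600),interpolation=cv2.INTER_CUBIC)
for l in [(.016,.0475,.014),(.016,-.0475,.014),(-.016,-.0475,.014),(-.016,.0475,.014),(-.037,0,.071),(-.05,.012,.09),(-.05,-.012,.09)]:
    w=Rs.apply(l)+[.5713,-.0534,.04]; t=Rt.inv().apply(w-s['position']); c=np.linalg.inv(M)@np.r_[t,1]
    u=d['cx']+d['fx']*c[0]/-c[2]; v=d['cy']+d['fy']*-c[1]/-c[2]
    cv2.circle(im,(int(u*1.5625),int(v*1.5625)),3,(0,0,255),-1)
cv2.imwrite('pics/w1.png',im)
E
```

```text
clock: 2.68
position: [0.4782, -0.0122, 0.2141]
ee_rot: [0.269, 0.208, 0.939, -0.058]
contact_force: [-0.2, 0.4, 0.3]
width: 0.085
gripper_force: 0.0
t 2.68 pos [ 0.4782 -0.0122  0.2141] F [-0.2  0.4  0.3] w 0.0850
turn deg [-0.08 -0.06 -0.41] then shift mm (target axes) [ -0.    1.1 140.3] world mm [  68.2  -29.8 -119. ]
{'fx': 308.20374675593575, 'fy': 308.20374675593575, 'cx': 258.241736598809, 'cy': 190.09931395159805, 'mount': array([[ 8.18609682e-05,  9.64678912e-01,  2.63428529e-01,
         6.70233117e-02],
       [ 9.99999663e-01, -2.94074060e-04,  7.66151275e-04,
         1.72950397e-04],
       [ 8.16557475e-04,  2.63428378e-01, -9.64678611e-01,
        -1.43190057e-01],
       [ 0.00000000e+00,  0.00000000e+00,  0.00000000e+00,
         1.00000000e+00]])}
```

View pics/w1.png

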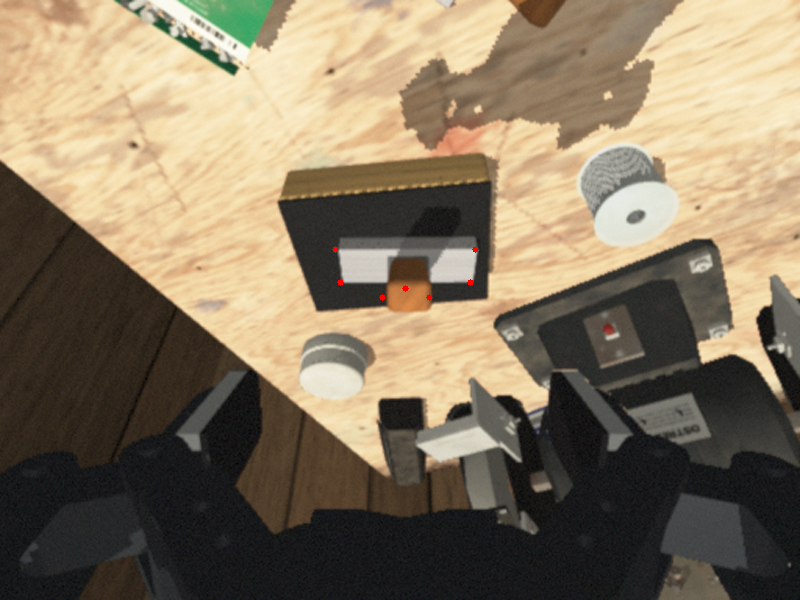

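The wrist view shows the scraper on the rest at (408,270), and the red predicted corners match it within about 3 px. The fingers straddle the handle. I'll go in with a 2 mm shift in y.

```bash
python3 -m pendant '[{"dx":0,"dy":0.002,"dz":0.02,"rx":0,"ry":0,"rz":-0.3,"hand":0.085},{"dx":0,"dy":0,"dz":0.025,"rx":0,"ry":0,"rz":0,"hand":0.085},{"dx":0,"dy":0,"dz":0.025,"rx":0,"ry":0,"rz":0,"hand":0.085},{"dx":0,"dy":0,"dz":0.025,"rx":0,"ry":0,"rz":0,"hand":0.085},{"dx":0,"dy":0,"dz":0.025,"rx":0,"ry":0,"rz":0,"hand":0.06},{"dx":0,"dy":0,"dz":0.02,"rx":0,"ry":0,"rz":0,"hand":0.05},{"dx":0,"dy":0,"dz":0,"rx":0,"ry":0,"rz":0,"hand":0.04},{"dx":0,"dy":0,"dz":0,"rx":0,"ry":0,"rz":0,"hand":0.035}]'; python3 - <<'E'
from h import *
p,R=grip_pose(.5713,-.0534,np.radians(-24.5),.04,32)
delta(p,R)
E
```

```text
clock: 3.4
position: [0.5462, -0.0367, 0.095]
ee_rot: [0.268, 0.201, 0.94, -0.058]
contact_force: [0.0, -0.0, 0.2]
width: 0.0384
gripper_force: 0.0
t 3.40 pos [ 0.5462 -0.0367  0.095 ] F [ 0.  -0.   0.2] w 0.0384
turn deg [ 0.12 -0.12  0.37] then shift mm (target axes) [-2.1 -4.8  1.2] world mm [ 0.2 -5.4  0.1]
```

```bash
python3 -m pendant '[{"dx":-0.001,"dy":-0.0025,"dz":0,"rx":0,"ry":0,"rz":0.2,"hand":0.035},{"dx":0,"dy":0,"dz":0,"rx":0,"ry":0,"rz":0,"hand":0.015},{"dx":0,"dy":0,"dz":0,"rx":0,"ry":0,"rz":0,"hand":0.0},{"dx":0,"dy":0,"dz":0,"rx":0,"ry":0,"rz":0,"hand":0.0},{"dx":0,"dy":0,"dz":0,"rx":0,"ry":0,"rz":0,"hand":0.0},{"dx":0,"dy":0,"dz":0,"rx":0,"ry":0,"rz":0,"hand":0.0},{"dx":0,"dy":0,"dz":0,"rx":0,"ry":0,"rz":0,"hand":0.0}]' 90; python3 - <<'E'
from h import *
p,R=grip_pose(.5713,-.0534,np.radians(-24.5),.04,32)
delta(p,R)
E
```

```text
clock: 3.98
position: [0.5468, -0.0403, 0.0978]
ee_rot: [0.271, 0.203, 0.939, -0.057]
contact_force: [-3.7, 1.9, 5.6]
width: 0.0232
gripper_force: 88.7
t 3.98 pos [ 0.5468 -0.0403  0.0978] F [-3.7  1.9  5.6] w 0.0232
turn deg [0.17 0.14 0.03] then shift mm (target axes) [ 1.1 -1.8  2.5] world mm [-0.4 -1.8 -2.7]
```

```bash
python3 -m pendant '[{"dx":-0.0106,"dy":0,"dz":-0.017,"rx":0,"ry":0,"rz":0,"hand":0.0},{"dx":-0.0132,"dy":0,"dz":-0.0212,"rx":0,"ry":0,"rz":0,"hand":0.0},{"dx":-0.0132,"dy":0,"dz":-0.0212,"rx":0,"ry":0,"rz":0,"hand":0.0},{"dx":-0.0132,"dy":0,"dz":-0.0212,"rx":0,"ry":0,"rz":0,"hand":0.0},{"dx":-0.0066,"dy":0,"dz":-0.0306,"rx":0,"ry":0,"rz":0,"hand":0.0},{"dx":0,"dy":0,"dz":-0.032,"rx":0,"ry":0,"rz":0,"hand":0.0},{"dx":0,"dy":0,"dz":-0.032,"rx":0,"ry":0,"rz":0,"hand":0.0},{"dx":0,"dy":0,"dz":0,"rx":0,"ry":0,"rz":0,"hand":0.0}]'; python3 - <<'E'
from h import *
yaw=np.radians(50.2);D=np.array([.5226,.3517]);c=lambda x,y:D+[x*np.cos(yaw)-y*np.sin(yaw),x*np.sin(yaw)+y*np.cos(yaw)]
o=c(-.06,0)
p,R=grip_pose(o[0],o[1],yaw,.20,32); print(p)
delta(p,R)
E
```

```text
clock: 4.65
position: [0.5051, -0.0213, 0.2806]
ee_rot: [0.273, 0.203, 0.938, -0.056]
contact_force: [1.0, 0.0, -4.4]
width: 0.0229
gripper_force: 89.3
[0.46666209 0.28456123 0.25512045]
t 4.65 pos [ 0.5051 -0.0213  0.2806] F [ 1.   0.  -4.4] w 0.0229
turn deg [-39.52   0.54 -63.24] then shift mm (target axes) [-164.9  225.3  133.1] world mm [-38.4 305.9 -25.4]
```

```bash
python3 -m pendant '[{"dx":0,"dy":0,"dz":0,"rx":-3.59,"ry":0.05,"rz":-5.75,"hand":0.0},{"dx":0,"dy":0,"dz":0,"rx":-3.59,"ry":0.05,"rz":-5.75,"hand":0.0},{"dx":0,"dy":0,"dz":0,"rx":-3.59,"ry":0.05,"rz":-5.75,"hand":0.0},{"dx":0,"dy":0,"dz":0,"rx":-3.59,"ry":0.05,"rz":-5.75,"hand":0.0},{"dx":0,"dy":0,"dz":0,"rx":-3.59,"ry":0.05,"rz":-5.75,"hand":0.0},{"dx":0,"dy":0,"dz":0,"rx":-3.59,"ry":0.05,"rz":-5.75,"hand":0.0},{"dx":0,"dy":0,"dz":0,"rx":-3.59,"ry":0.05,"rz":-5.75,"hand":0.0},{"dx":0,"dy":0,"dz":0,"rx":-3.59,"ry":0.05,"rz":-5.75,"hand":0.0},{"dx":0,"dy":0,"dz":0,"rx":-3.59,"ry":0.05,"rz":-5.75,"hand":0.0},{"dx":0,"dy":0,"dz":0,"rx":-3.59,"ry":0.05,"rz":-5.75,"hand":0.0},{"dx":0,"dy":0,"dz":0,"rx":-3.59,"ry":0.05,"rz":-5.75,"hand":0.0},{"dx":0,"dy":0,"dz":0,"rx":0,"ry":0,"rz":0,"hand":0.0}]'; python3 - <<'E'
from h import *
yaw=np.radians(50.2);D=np.array([.5226,.3517]);c=lambda x,y:D+[x*np.cos(yaw)-y*np.sin(yaw),x*np.sin(yaw)+y*np.cos(yaw)]
o=c(-.06,0)
p,R=grip_pose(o[0],o[1],yaw,.20,32); print(p)
delta(p,R)
E
```

```text
clock: 5.65
position: [0.5203, 0.0117, 0.291]
ee_rot: [0.229, -0.277, 0.93, 0.074]
contact_force: [1.5, -1.3, -3.0]
width: 0.0229
gripper_force: 90.0
[0.46666209 0.28456123 0.25512045]
t 5.65 pos [0.5203 0.0117 0.291 ] F [ 1.5 -1.3 -3. ] w 0.0229
turn deg [ -7.85  -4.02 -15.  ] then shift mm (target axes) [-129.6  215.8  123.3] world mm [-53.6 272.8 -35.9]
```

```bash
python3 -m pendant '[{"dx":0,"dy":0,"dz":0,"rx":-1.96,"ry":-1.0,"rz":-3.75,"hand":0.0},{"dx":0,"dy":0,"dz":0,"rx":-1.96,"ry":-1.0,"rz":-3.75,"hand":0.0},{"dx":0,"dy":0,"dz":0,"rx":-1.96,"ry":-1.0,"rz":-3.75,"hand":0.0},{"dx":0,"dy":0,"dz":0,"rx":-1.96,"ry":-1.0,"rz":-3.75,"hand":0.0},{"dx":0,"dy":0,"dz":0,"rx":0,"ry":0,"rz":0,"hand":0.0}]'; python3 - <<'E'
from h import *
from rig import manip
yaw=np.radians(50.2);D=np.array([.5226,.3517]);c=lambda x,y:D+[x*np.cos(yaw)-y*np.sin(yaw),x*np.sin(yaw)+y*np.cos(yaw)]
o=c(-.06,0)
p,R=grip_pose(o[0],o[1],yaw,.20,32); print(p)
delta(p,R); print(manip.get_state()['qpos'])
E
```

```text
clock: 6.07
position: [0.5392, 0.079, 0.3225]
ee_rot: [0.21, -0.37, 0.9, 0.089]
contact_force: [0.6, -0.1, -3.7]
width: 0.0226
gripper_force: 90.1
[0.46666209 0.28456123 0.25512045]
t 6.07 pos [0.5392 0.079  0.3225] F [ 0.6 -0.1 -3.7] w 0.0226
turn deg [-2.39 -5.56 -4.88] then shift mm (target axes) [-58.8 187.3 116.2] world mm [-72.6 205.5 -67.3]
[-0.24860284  0.01954813  1.68856801  0.42134956  1.21797343 -2.7039419 ]
```

```bash
python3 -m pendant '[{"dx":-0.005,"dy":0.023,"dz":0.01,"rx":0,"ry":0,"rz":0,"hand":0.0},{"dx":-0.005,"dy":0.023,"dz":0.01,"rx":0,"ry":0,"rz":0,"hand":0.0},{"dx":-0.005,"dy":0.023,"dz":0.01,"rx":0,"ry":0,"rz":0,"hand":0.0},{"dx":-0.005,"dy":0.023,"dz":0.01,"rx":0,"ry":0,"rz":0,"hand":0.0},{"dx":-0.005,"dy":0.023,"dz":0.01,"rx":0,"ry":0,"rz":0,"hand":0.0},{"dx":-0.005,"dy":0.023,"dz":0.01,"rx":0,"ry":0,"rz":0,"hand":0.0},{"dx":0,"dy":0,"dz":0,"rx":0,"ry":0,"rz":0,"hand":0.0}]'; python3 - <<'E'
from h import *
from rig import manip
yaw=np.radians(50.2);D=np.array([.5226,.3517]);c=lambda x,y:D+[x*np.cos(yaw)-y*np.sin(yaw),x*np.sin(yaw)+y*np.cos(yaw)]
o=c(-.06,0)
p,R=grip_pose(o[0],o[1],yaw,.20,32); print(p)
delta(p,R); print(manip.get_state()['qpos'])
E
```

```text
clock: 6.65
position: [0.4738, 0.2156, 0.2785]
ee_rot: [0.206, -0.37, 0.901, 0.091]
contact_force: [-1.3, 0.3, -5.4]
width: 0.0231
gripper_force: 90.9
[0.46666209 0.28456123 0.25512045]
t 6.65 pos [0.4738 0.2156 0.2785] F [-1.3  0.3 -5.4] w 0.0231
turn deg [-2.   -5.98 -5.03] then shift mm (target axes) [-28.7  49.6  45.5] world mm [ -7.1  69.  -23.4]
[ 0.08383024 -0.03774232  1.85145672  0.35058514  1.00618862 -2.40752136]
```

Joint 6 is off its limit now. Finishing the hover and looking.

```bash
python3 -m pendant '[{"dx":-0.0095,"dy":0.016,"dz":0.01,"rx":-0.7,"ry":-2.0,"rz":-1.7,"hand":0.0},{"dx":-0.0095,"dy":0.016,"dz":0.015,"rx":-0.7,"ry":-2.0,"rz":-1.7,"hand":0.0},{"dx":-0.0095,"dy":0.016,"dz":0.015,"rx":-0.7,"ry":-2.0,"rz":-1.7,"hand":0.0},{"dx":0,"dy":0,"dz":0,"rx":0,"ry":0,"rz":0,"hand":0.0},{"dx":0,"dy":0,"dz":0,"rx":0,"ry":0,"rz":0,"hand":0.0}]'; cat > look.py <<'E'
from h import *
from rig import manip
import cv2,sys
yaw=np.radians(50.2);D=np.array([.5226,.3517]);c=lambda x,y:D+[x*np.cos(yaw)-y*np.sin(yaw),x*np.sin(yaw)+y*np.cos(yaw)]
o=c(-.06,0)
p,R=grip_pose(o[0],o[1],yaw,.20,32)
delta(p,R)
s=manip.get_state();print(s['qpos']);d=manip.get_image('wrist');M=np.array(d['mount']);Rt=Q(s['ee_rot'])
def wp(w):
    t=Rt.inv().apply(w-s['position']); k=np.linalg.inv(M)@np.r_[t,1]
    return int((d['cx']+d['fx']*k[0]/-k[2])*1.5625),int((d['cy']-d['fy']*k[1]/-k[2])*1.5625)
im=cv2.resize(d['frame'][:,:,::-1],(800,600),interpolation=cv2.INTER_CUBIC)
for l,z in [((0,.075),.05),((0,-.075),.05),((.0,0),.05),((.095,.05),.165),((.095,-.05),.165),((.15,.075),.05)]:
    cv2.circle(im,wp(np.r_[c(*l),z]),3,(0,0,255),-1)
cv2.imwrite('pics/%s.png'%sys.argv[1],im)
E
python3 look.py w2
```

```text
clock: 7.07
position: [0.4732, 0.2775, 0.2582]
ee_rot: [0.251, -0.407, 0.87, 0.115]
contact_force: [-0.1, -0.6, -3.8]
width: 0.023
gripper_force: 90.9
t 7.07 pos [0.4732 0.2775 0.2582] F [-0.1 -0.6 -3.8] w 0.0230
turn deg [-0.26  0.07  0.05] then shift mm (target axes) [0.6 9.5 3.3] world mm [-6.5  7.  -3.1]
[ 0.16934162 -0.01734412  1.93322572  0.47738543  0.83736326 -2.53042526]
```

View pics/w2.png

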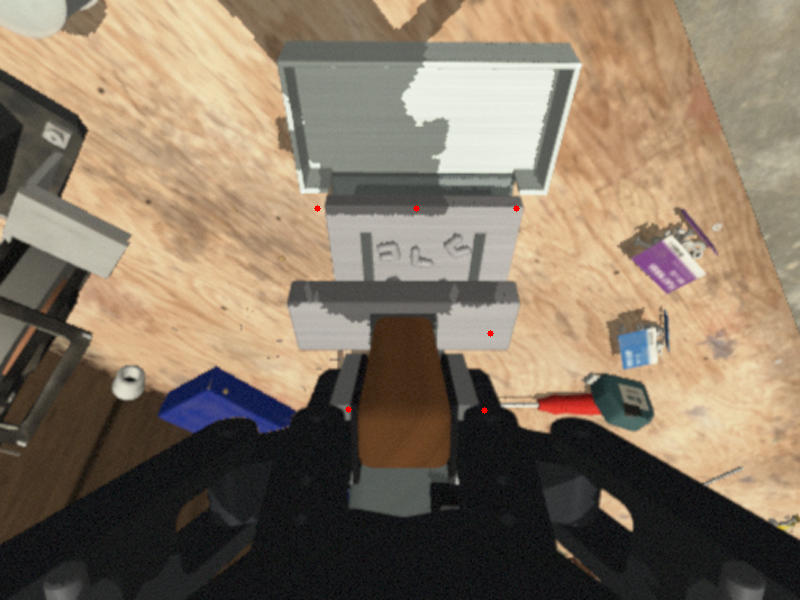

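Wrist view: the table's front top edge runs from (328,214) to (522,211). Three chips show at (387,250), (422,256) and (456,246), and the block is centred at (404,316). I'll refit the drill using these points.

```bash
python3 - <<'E'
from h import *
import h
from rig import manip
s=manip.get_state()
M=np.array([[8.186e-05,.964679,.263429,.0670233],[.99999966,-2.94e-4,7.66e-4,1.73e-4],[8.17e-4,.263428,-.9646786,-.14319],[0,0,0,1]])
Rt=Q(s['ee_rot']);Rc=Rt*Ro.from_matrix(M[:3,:3]);pc=Rt.apply(M[:3,3])+s['position'];q=Rc.as_quat()
h.CAM['w']=(308.204,258.24,190.1,pc,[q[3],q[0],q[1],q[2]])
B=lambda u,v:((u-399.5)/4-.5+132,(v+.5)/4-.5+150)
D=lambda u,v:((u-399.5)/6-.5+178,(v-299.5)/6-.5+165)
F=lambda u,v:((u+.5)/1.5625-.5,(v+.5)/1.5625-.5)
d=[('top',B(562,265),(0,.075,.05)),('top',B(693,112),(0,-.075,.05)),('scene',D(485,450),(0,.075,.05)),('scene',D(745,455),(0,-.075,.05))]
w=[('w',F(328,214),(0,-.075,.05)),('w',F(522,211),(0,.075,.05)),('w',F(281,58),(-.098,-.095,.034)),('w',F(581,60),(-.098,.095,.034))]
for sub in (w[:2],w,d[:2],d[2:],d+w[:2]):
    x,r=fit(sub,[.52,.35,.88]);print(np.round(x,4),np.degrees(x[2]),r)
E
```

```text
[0.5233 0.358  0.897 ] 51.392263393941164 [[-1.1, 0.1], [1.1, 0.1]]
[0.5194 0.3537 0.8634] 49.47170576241484 [[-1.8, -5.6], [1.8, -2.1], [-1.5, 1.8], [1.5, 3.0]]
[0.5223 0.3539 0.8714] 49.92468446564724 [[0.2, -0.2], [-0.2, 0.2]]
[0.5201 0.342  0.8912] 51.06400359581532 [[0.4, 0.1], [-0.4, -0.1]]
[0.5235 0.3567 0.8945] 51.25056009530234 [[-0.3, -0.3], [-1.5, -0.6], [-0.7, -2.1], [-1.9, -2.4], [-2.1, -0.6], [0.3, -0.3]]
```

```bash
cat >> h.py <<'E'
DR=np.array([.5225,.356,np.radians(50.8)])
def lead_pose(xl,y,zl,lean):
    """TCP pose with blade's leading lower edge at drill x=xl,y,z=zl; grasp was at lean 32"""
    t=np.radians(lean-32); v=np.array([-.0114,0,.0555])
    v=np.array([v[0]*np.cos(t)-v[2]*np.sin(t),0,v[2]*np.cos(t)+v[0]*np.sin(t)])+[xl,y,zl]
    L=np.radians(lean); Rl=Ro.from_matrix(np.column_stack([[-np.cos(L),0,-np.sin(L)],[0,1,0],[np.sin(L),0,-np.cos(L)]]))
    print('body corner drill xz',np.round(1000*(v+Rl.apply([-.0425,0,-.0727])),0)[[0,2]])
    Rd=Ro.from_euler('z',DR[2]); return Rd.apply(v)+[DR[0],DR[1],0],Rd*Rl
E
python3 - <<'E'
from h import *
for l in (32,35): lead_pose(.104,0,.05,l)
p,R=lead_pose(-.03,0,.08,35); delta(p,R)
E
```

```text
body corner drill xz [ 90. 190.]
body corner drill xz [ 83. 189.]
body corner drill xz [-51. 219.]
t 7.12 pos [0.4745 0.2773 0.2595] F [ 0.2  0.7 -3.7] w 0.0228
turn deg [-0.71 -2.82 -0.44] then shift mm (target axes) [ 33.   12.5 129.1] world mm [  20.    44.4 -124.7]
```

```bash
python3 -m pendant '[{"dx":0,"dy":0.006,"dz":0,"rx":-0.7,"ry":-2.8,"rz":-0.4,"hand":0.0},{"dx":0.0055,"dy":0.001,"dz":0.0215,"rx":0,"ry":0,"rz":0,"hand":0.0},{"dx":0.0055,"dy":0.001,"dz":0.0215,"rx":0,"ry":0,"rz":0,"hand":0.0},{"dx":0.0055,"dy":0.001,"dz":0.0215,"rx":0,"ry":0,"rz":0,"hand":0.0},{"dx":0.0055,"dy":0.001,"dz":0.0215,"rx":0,"ry":0,"rz":0,"hand":0.0},{"dx":0.0055,"dy":0.001,"dz":0.0215,"rx":0,"ry":0,"rz":0,"hand":0.0},{"dx":0.0055,"dy":0.001,"dz":0.0215,"rx":0,"ry":0,"rz":0,"hand":0.0},{"dx":0,"dy":0,"dz":0,"rx":0,"ry":0,"rz":0,"hand":0.0},{"dx":0,"dy":0,"dz":0,"rx":0,"ry":0,"rz":0,"hand":0.0}]'; cat > look2.py <<'E'
from h import *
from rig import manip
import cv2,sys
s=manip.get_state();print(s['qpos'])
for i in range(1 if len(sys.argv)<3 else 1):
    d=manip.get_image('wrist')
cv2.imwrite('raw_%s.png'%sys.argv[1],d['frame'][:,:,::-1])
cv2.imwrite('pics/%s.png'%sys.argv[1],cv2.resize(d['frame'][:,:,::-1],(800,600),interpolation=cv2.INTER_CUBIC))
E
python3 look2.py w3;python3 - <<'E'
from h import *
p,R=lead_pose(-.03,0,.08,35); delta(p,R)
E
```

```text
clock: 7.87
position: [0.4945, 0.3316, 0.1463]
ee_rot: [0.263, -0.404, 0.868, 0.119]
contact_force: [-0.2, -0.5, -4.3]
width: 0.0231
gripper_force: 90.9
[ 0.28421084  0.16769619  2.06942624  0.68712304  0.49682822 -2.70361988]
body corner drill xz [-51. 219.]
t 7.92 pos [0.495  0.3315 0.1473] F [ 0.1 -0.5 -3.6] w 0.0230
turn deg [-0.84 -1.32 -0.56] then shift mm (target axes) [13.7 -5.8  5.7] world mm [ -0.5  -9.8 -12.5]
```

View pics/w3.png

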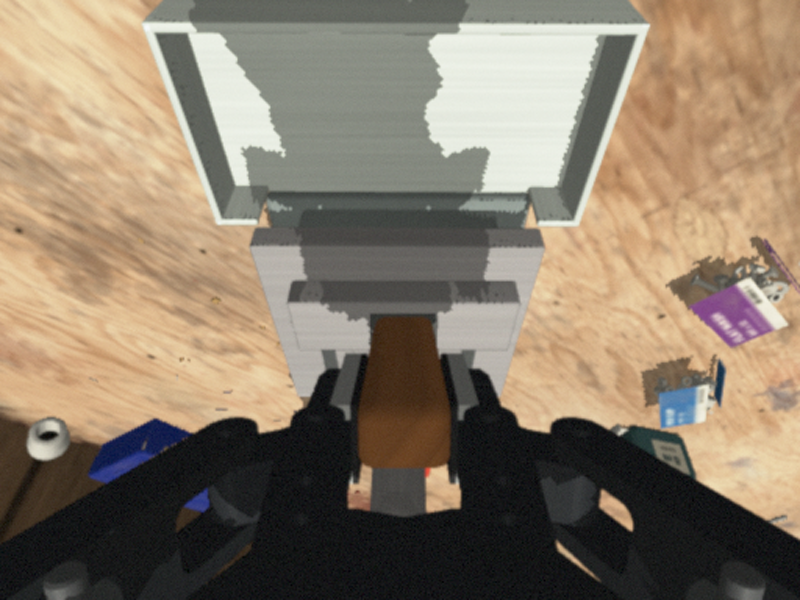

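Joint 6 sits at its limit, and leaning in deeper would make it worse. The other half-turn grasp leaves it plenty of room. I'll take the scraper back to the rest, regrasp it turned by 180°, and return.

```bash
python3 -m pendant '[{"dx":-0.006,"dy":-0.005,"dz":-0.025,"rx":0,"ry":0,"rz":0.5,"hand":0.0},{"dx":-0.006,"dy":-0.02,"dz":-0.025,"rx":0,"ry":0,"rz":2,"hand":0.0},{"dx":-0.006,"dy":-0.02,"dz":-0.025,"rx":0,"ry":0,"rz":2,"hand":0.0},{"dx":-0.006,"dy":-0.02,"dz":-0.025,"rx":2,"ry":0,"rz":4,"hand":0.0},{"dx":-0.006,"dy":-0.02,"dz":-0.025,"rx":3,"ry":0,"rz":5,"hand":0.0},{"dx":0,"dy":-0.025,"dz":-0.005,"rx":3.3,"ry":0,"rz":5.2,"hand":0.0},{"dx":0,"dy":-0.025,"dz":0,"rx":3.3,"ry":0,"rz":5.2,"hand":0.0},{"dx":0,"dy":-0.025,"dz":0,"rx":3.3,"ry":0,"rz":5.2,"hand":0.0},{"dx":0,"dy":-0.025,"dz":0,"rx":3.3,"ry":0,"rz":5.2,"hand":0.0},{"dx":0,"dy":-0.025,"dz":0,"rx":3.3,"ry":0,"rz":5.2,"hand":0.0}]'; python3 - <<'E'
from h import *
p,R=grip_pose(.5713,-.0534,np.radians(-24.5),.04,32)
print(p); p=np.array([.5465,-.0405,.0975])
from rig import manip
print(manip.get_state()['qpos'])
delta(p-[.03,-.015,-.10],R)
E
```

```text
clock: 8.75
position: [0.5747, 0.1225, 0.2652]
ee_rot: [0.272, -0.032, 0.961, 0.035]
contact_force: [-0.1, -1.0, -3.9]
width: 0.023
gripper_force: 91.0
[ 0.54637797 -0.04204238  0.09512045]
[ 0.05682158  0.01564362  1.87926055  0.08699115  0.69628786 -1.6314757 ]
t 8.75 pos [0.5747 0.1225 0.2652] F [-0.1 -1.  -3.9] w 0.0230
turn deg [17.78 -1.06 23.25] then shift mm (target axes) [  28.7 -158.8   61.9] world mm [ -58.2 -148.   -67.7]
```

```bash
python3 -m pendant '[{"dx":0.012,"dy":-0.01,"dz":0,"rx":3.55,"ry":-0.2,"rz":4.65,"hand":0.0},{"dx":0.012,"dy":-0.018,"dz":0,"rx":3.55,"ry":-0.2,"rz":4.65,"hand":0.0},{"dx":0.006,"dy":-0.02,"dz":0,"rx":3.55,"ry":-0.2,"rz":4.65,"hand":0.0},{"dx":0,"dy":-0.025,"dz":0,"rx":3.55,"ry":-0.2,"rz":4.65,"hand":0.0},{"dx":0,"dy":-0.025,"dz":0,"rx":3.55,"ry":-0.2,"rz":4.65,"hand":0.0},{"dx":0,"dy":-0.025,"dz":0,"rx":0,"ry":0,"rz":0,"hand":0.0},{"dx":0,"dy":-0.025,"dz":0.01,"rx":0,"ry":0,"rz":0,"hand":0.0},{"dx":0,"dy":0,"dz":0,"rx":0,"ry":0,"rz":0,"hand":0.0}]'; python3 - <<'E'
from h import *
p,R=grip_pose(.5713,-.0534,np.radians(-24.5),.04,32)
p=np.array([.5465,-.0405,.0975])
delta(p+[0,0,.02],R)
E
```

```text
clock: 9.42
position: [0.5177, -0.0217, 0.2367]
ee_rot: [0.266, 0.198, 0.942, -0.057]
contact_force: [-1.0, 0.1, -5.1]
width: 0.0226
gripper_force: 91.4
t 9.42 pos [ 0.5177 -0.0217  0.2367] F [-1.   0.1 -5.1] w 0.0226
turn deg [ 0.25 -0.38  0.66] then shift mm (target axes) [ 34.3  -5.2 119.2] world mm [  28.8  -18.8 -119.2]
```

```bash
python3 -m pendant '[{"dx":0.0068,"dy":-0.001,"dz":0.0238,"rx":0.2,"ry":-0.3,"rz":0.6,"hand":0.0},{"dx":0.0068,"dy":-0.001,"dz":0.0238,"rx":0,"ry":0,"rz":0,"hand":0.0},{"dx":0.0068,"dy":-0.001,"dz":0.0238,"rx":0,"ry":0,"rz":0,"hand":0.0},{"dx":0.0068,"dy":-0.001,"dz":0.0238,"rx":0,"ry":0,"rz":0,"hand":0.0},{"dx":0.0068,"dy":-0.001,"dz":0.0238,"rx":0,"ry":0,"rz":0,"hand":0.0},{"dx":0,"dy":0,"dz":0,"rx":0,"ry":0,"rz":0,"hand":0.0},{"dx":0,"dy":0,"dz":0,"rx":0,"ry":0,"rz":0,"hand":0.0}]'; python3 - <<'E'
from h import *
p,R=grip_pose(.5713,-.0534,np.radians(-24.5),.04,32)
p=np.array([.5465,-.0405,.0975])
delta(p,R)
E
```

```text
clock: 10.0
position: [0.5497, -0.0369, 0.1179]
ee_rot: [0.269, 0.201, 0.94, -0.057]
contact_force: [0.4, 1.2, -3.9]
width: 0.0229
gripper_force: 91.6
t 10.00 pos [ 0.5497 -0.0369  0.1179] F [ 0.4  1.2 -3.9] w 0.0229
turn deg [ 0.24 -0.03  0.24] then shift mm (target axes) [12.1 -4.6 16.6] world mm [ -3.2  -3.6 -20.4]
```

```bash
python3 -m pendant '[{"dx":0.0045,"dy":-0.002,"dz":0.006,"rx":0,"ry":0,"rz":0,"hand":0.0},{"dx":0.0045,"dy":-0.001,"dz":0.006,"rx":0,"ry":0,"rz":0,"hand":0.0},{"dx":0.0016,"dy":0,"dz":0.0025,"rx":0,"ry":0,"rz":0,"hand":0.0},{"dx":0.0011,"dy":0,"dz":0.0017,"rx":0,"ry":0,"rz":0,"hand":0.0},{"dx":0,"dy":0,"dz":0,"rx":0,"ry":0,"rz":0,"hand":0.0}]'; python3 -m pendant '[{"dx":0.0005,"dy":0,"dz":0.0008,"rx":0,"ry":0,"rz":0,"hand":0.0},{"dx":0,"dy":0,"dz":0,"rx":0,"ry":0,"rz":0,"hand":0.0}]'
```

```text
clock: 10.42
position: [0.5484, -0.0383, 0.0995]
ee_rot: [0.271, 0.201, 0.94, -0.057]
contact_force: [0.0, -0.1, -3.6]
width: 0.0231
gripper_force: 91.7
clock: 10.58
position: [0.5482, -0.0382, 0.098]
ee_rot: [0.271, 0.201, 0.94, -0.057]
contact_force: [0.2, 0.5, -4.4]
width: 0.0228
gripper_force: 91.7
```

```bash
python3 -m pendant '[{"dx":0.0005,"dy":0,"dz":0.0008,"rx":0,"ry":0,"rz":0,"hand":0.0},{"dx":0,"dy":0,"dz":0,"rx":0,"ry":0,"rz":0,"hand":0.0}]';python3 -m pendant '[{"dx":0.0005,"dy":0,"dz":0.0008,"rx":0,"ry":0,"rz":0,"hand":0.0},{"dx":0,"dy":0,"dz":0,"rx":0,"ry":0,"rz":0,"hand":0.0}]'
```

```text
clock: 10.75
position: [0.5486, -0.0383, 0.0978]
ee_rot: [0.272, 0.2, 0.94, -0.057]
contact_force: [-3.6, 0.8, 3.8]
width: 0.0232
gripper_force: 92.7
clock: 10.92
position: [0.5489, -0.0384, 0.0977]
ee_rot: [0.272, 0.2, 0.939, -0.057]
contact_force: [-6.7, 2.4, 10.7]
width: 0.0229
gripper_force: 94.1
```

```bash
python3 -m pendant '[{"dx":0,"dy":0,"dz":0,"rx":0,"ry":0,"rz":0,"hand":0.06},{"dx":0,"dy":0,"dz":0,"rx":0,"ry":0,"rz":0,"hand":0.06},{"dx":0,"dy":0,"dz":0,"rx":0,"ry":0,"rz":0,"hand":0.06},{"dx":0,"dy":0,"dz":-0.02,"rx":0,"ry":0,"rz":0,"hand":0.06},{"dx":0,"dy":0,"dz":-0.03,"rx":0,"ry":0,"rz":0,"hand":0.06},{"dx":0,"dy":0,"dz":-0.03,"rx":0,"ry":0,"rz":0,"hand":0.06},{"dx":0,"dy":0,"dz":-0.01,"rx":0,"ry":0,"rz":7,"hand":0.06},{"dx":0,"dy":0,"dz":0,"rx":0,"ry":0,"rz":7.1,"hand":0.06},{"dx":0,"dy":0,"dz":0,"rx":0,"ry":0,"rz":7.1,"hand":0.06},{"dx":0,"dy":0,"dz":0,"rx":0,"ry":0,"rz":7.1,"hand":0.06},{"dx":0,"dy":0,"dz":0,"rx":0,"ry":0,"rz":7.1,"hand":0.06},{"dx":0,"dy":0,"dz":0,"rx":0,"ry":0,"rz":7.1,"hand":0.06}]'; python3 - <<'E'
from rig import manip
print(manip.get_state()['qpos'])
E
```

```text
clock: 11.92
position: [0.5043, -0.0189, 0.1718]
ee_rot: [0.272, 0.53, 0.802, 0.046]
contact_force: [0.9, -0.0, -0.1]
width: 0.0599
gripper_force: 0.0
[-0.03079247  0.01609628  2.14870997 -0.43766175  0.490542   -0.09630998]
```

```bash
python3 -m pendant '[{"dx":0,"dy":0,"dz":0,"rx":0,"ry":0,"rz":7.1,"hand":0.06},{"dx":0,"dy":0,"dz":0,"rx":0,"ry":0,"rz":7.1,"hand":0.06},{"dx":0,"dy":0,"dz":0,"rx":0,"ry":0,"rz":7.1,"hand":0.06},{"dx":0,"dy":0,"dz":0,"rx":0,"ry":0,"rz":7.1,"hand":0.06},{"dx":0,"dy":0,"dz":0,"rx":0,"ry":0,"rz":7.1,"hand":0.06},{"dx":0,"dy":0,"dz":0,"rx":0,"ry":0,"rz":7.1,"hand":0.06},{"dx":0,"dy":0,"dz":0,"rx":0,"ry":0,"rz":7.1,"hand":0.06},{"dx":0,"dy":0,"dz":0,"rx":0,"ry":0,"rz":7.1,"hand":0.06},{"dx":0,"dy":0,"dz":0,"rx":0,"ry":0,"rz":7.1,"hand":0.06},{"dx":0,"dy":0,"dz":0,"rx":0,"ry":0,"rz":7.1,"hand":0.06},{"dx":0,"dy":0,"dz":0,"rx":0,"ry":0,"rz":7.1,"hand":0.06},{"dx":0,"dy":0,"dz":0,"rx":0,"ry":0,"rz":7.1,"hand":0.06}]' >/dev/null; sed -i 's/^def delta(p,R):/FL=Ro.from_euler("z",np.pi)\ndef delta(p,R):/' h.py; python3 - <<'E'
from h import *
from rig import manip
p,R=grip_pose(.5713,-.0534,np.radians(-24.5),.04,32)
p=np.array([.5486,-.0383,.0977])
delta(p,R*FL)
print(manip.get_state()['qpos'])
E
```

```text
t 12.92 pos [ 0.5044 -0.019   0.1717] F [ 0.1  0.3 -0.6] w 0.0598
turn deg [-0.29 -0.21 52.27] then shift mm (target axes) [ 1.8 -0.7 88.3] world mm [ 44.2 -19.3 -74. ]
[-0.03088505  0.01642372  2.14872963 -0.43762484  0.49050681  1.39070654]
```

```bash
python3 -m pendant '[{"dx":0,"dy":0,"dz":0,"rx":0,"ry":0,"rz":6.5,"hand":0.06},{"dx":0,"dy":0,"dz":0,"rx":0,"ry":0,"rz":6.5,"hand":0.06},{"dx":0,"dy":0,"dz":0,"rx":0,"ry":0,"rz":6.5,"hand":0.06},{"dx":0,"dy":0,"dz":0,"rx":0,"ry":0,"rz":6.5,"hand":0.06},{"dx":0,"dy":0,"dz":0,"rx":0,"ry":0,"rz":6.5,"hand":0.06},{"dx":0,"dy":0,"dz":0,"rx":0,"ry":0,"rz":6.5,"hand":0.06},{"dx":0,"dy":0,"dz":0,"rx":0,"ry":0,"rz":6.5,"hand":0.06},{"dx":0,"dy":0,"dz":0,"rx":0,"ry":0,"rz":6.5,"hand":0.06},{"dx":0,"dy":0,"dz":0,"rx":0,"ry":0,"rz":0,"hand":0.06}]' >/dev/null; python3 - <<'E'
from h import *
from rig import manip
p,R=grip_pose(.5713,-.0534,np.radians(-24.5),.04,32)
p=np.array([.5486,-.0383,.0977])
delta(p,R*FL)
print(manip.get_state()['qpos'])
E
```

```text
t 13.67 pos [ 0.5043 -0.0189  0.1717] F [ 0.6 -0.6 -0.1] w 0.0600
turn deg [-0.34 -0.06  0.52] then shift mm (target axes) [ 1.8 -0.7 88.3] world mm [ 44.3 -19.4 -74. ]
[-0.03083397  0.01638268  2.14873989 -0.43763337  0.49055822  2.29395343]
```

```bash
python3 -m pendant '[{"dx":0.0018,"dy":-0.0007,"dz":0.02,"rx":-0.3,"ry":0,"rz":0.5,"hand":0.06},{"dx":0,"dy":0,"dz":0.025,"rx":0,"ry":0,"rz":0,"hand":0.06},{"dx":0,"dy":0,"dz":0.025,"rx":0,"ry":0,"rz":0,"hand":0.06},{"dx":0,"dy":0,"dz":0.018,"rx":0,"ry":0,"rz":0,"hand":0.045},{"dx":0,"dy":0,"dz":0,"rx":0,"ry":0,"rz":0,"hand":0.03},{"dx":0,"dy":0,"dz":0,"rx":0,"ry":0,"rz":0,"hand":0.0},{"dx":0,"dy":0,"dz":0,"rx":0,"ry":0,"rz":0,"hand":0.0},{"dx":0,"dy":0,"dz":0,"rx":0,"ry":0,"rz":0,"hand":0.0},{"dx":0,"dy":0,"dz":0,"rx":0,"ry":0,"rz":0,"hand":0.0}]' 90; python3 - <<'E'
from h import *
from rig import manip
p,R=grip_pose(.5713,-.0534,np.radians(-24.5),.04,32)
p=np.array([.5486,-.0383,.0977])
delta(p,R*FL)
E
```

```text
clock: 14.42
position: [0.5474, -0.038, 0.0984]
ee_rot: [0.059, 0.94, -0.203, 0.27]
contact_force: [-0.3, 0.2, -3.5]
width: 0.0233
gripper_force: 88.1
t 14.42 pos [ 0.5474 -0.038   0.0984] F [-0.3  0.2 -3.5] w 0.0233
turn deg [-0.01 -0.04  0.14] then shift mm (target axes) [ 0.7 -0.2  1.2] world mm [ 1.2 -0.3 -0.7]
```

```bash
sed -i 's/v=np.array(\[-.0114,0,.0555\])/v=np.array([-.012,0,.058])/' h.py; python3 -m pendant '[{"dx":0.0106,"dy":0,"dz":-0.017,"rx":0,"ry":0,"rz":0,"hand":0.0},{"dx":0.0132,"dy":0,"dz":-0.0212,"rx":0,"ry":0,"rz":0,"hand":0.0},{"dx":0.0132,"dy":0,"dz":-0.0212,"rx":0,"ry":0,"rz":0,"hand":0.0},{"dx":0.0132,"dy":0,"dz":-0.0212,"rx":0,"ry":0,"rz":0,"hand":0.0},{"dx":0.0066,"dy":0,"dz":-0.0306,"rx":0,"ry":0,"rz":0,"hand":0.0},{"dx":0,"dy":0,"dz":-0.035,"rx":0,"ry":0,"rz":0,"hand":0.0},{"dx":0,"dy":0,"dz":-0.035,"rx":0,"ry":0,"rz":0,"hand":0.0},{"dx":0,"dy":0,"dz":0,"rx":0,"ry":0,"rz":0,"hand":0.0}]'; python3 - <<'E'
from h import *
from rig import manip
p,R=lead_pose(-.09,0,.17,35)
delta(p,R*FL);print(manip.get_state()['qpos'])
E
```

```text
clock: 15.08
position: [0.5045, -0.017, 0.2891]
ee_rot: [0.057, 0.938, -0.202, 0.275]
contact_force: [1.5, -1.3, -1.9]
width: 0.0231
gripper_force: 89.5
body corner drill xz [-112.  311.]
t 15.08 pos [ 0.5045 -0.017   0.2891] F [ 1.5 -1.3 -1.9] w 0.0231
turn deg [ 41.62   1.86 -62.49] then shift mm (target axes) [ 124.6 -221.8  162.7] world mm [-48.4 291.6 -61.8]
[-0.0207826  -0.10811183  1.93927756 -0.29487505  0.79889196  2.12621668]
```

```bash
python3 -m pendant '[{"dx":0,"dy":-0.008,"dz":0,"rx":3.47,"ry":0.15,"rz":-5.2,"hand":0.0},{"dx":0,"dy":-0.008,"dz":0,"rx":3.47,"ry":0.15,"rz":-5.2,"hand":0.0},{"dx":0,"dy":-0.008,"dz":0,"rx":3.47,"ry":0.15,"rz":-5.2,"hand":0.0},{"dx":0,"dy":-0.008,"dz":0,"rx":3.47,"ry":0.15,"rz":-5.2,"hand":0.0},{"dx":0,"dy":-0.014,"dz":0,"rx":3.47,"ry":0.15,"rz":-5.2,"hand":0.0},{"dx":0,"dy":-0.014,"dz":0,"rx":3.47,"ry":0.15,"rz":-5.2,"hand":0.0},{"dx":0,"dy":-0.018,"dz":0,"rx":3.47,"ry":0.15,"rz":-5.2,"hand":0.0},{"dx":0,"dy":-0.018,"dz":0,"rx":3.47,"ry":0.15,"rz":-5.2,"hand":0.0},{"dx":0,"dy":-0.018,"dz":0,"rx":3.47,"ry":0.15,"rz":-5.2,"hand":0.0},{"dx":0,"dy":-0.018,"dz":0,"rx":3.47,"ry":0.15,"rz":-5.2,"hand":0.0},{"dx":0,"dy":-0.018,"dz":0,"rx":3.47,"ry":0.15,"rz":-5.2,"hand":0.0},{"dx":0,"dy":-0.018,"dz":0,"rx":3.47,"ry":0.15,"rz":-5.2,"hand":0.0}]'; python3 - <<'E'
from h import *
from rig import manip
p,R=lead_pose(-.09,0,.17,35)
delta(p,R*FL);print(manip.get_state()['qpos'])
E
```

```text
clock: 16.08
position: [0.4654, 0.1319, 0.2817]
ee_rot: [-0.124, 0.877, 0.38, 0.267]
contact_force: [-0.1, 0.7, -4.0]
width: 0.0229
gripper_force: 89.4
body corner drill xz [-112.  311.]
t 16.08 pos [0.4654 0.1319 0.2817] F [-0.1  0.7 -4. ] w 0.0229
turn deg [ 1.42  0.77 -3.5 ] then shift mm (target axes) [ 54.5 -97.4 104.7] world mm [ -9.3 142.7 -54.4]
[-0.27606398 -0.10009405  1.96575028  0.61245801  1.07584643  0.23348847]
```

```bash
python3 -m pendant '[{"dx":0.009,"dy":-0.016,"dz":0.0175,"rx":1.4,"ry":0.77,"rz":-3.5,"hand":0.0},{"dx":0.009,"dy":-0.016,"dz":0.0175,"rx":0,"ry":0,"rz":0,"hand":0.0},{"dx":0.009,"dy":-0.016,"dz":0.0175,"rx":0,"ry":0,"rz":0,"hand":0.0},{"dx":0.009,"dy":-0.016,"dz":0.0175,"rx":0,"ry":0,"rz":0,"hand":0.0},{"dx":0.009,"dy":-0.016,"dz":0.0175,"rx":0,"ry":0,"rz":0,"hand":0.0},{"dx":0.009,"dy":-0.016,"dz":0.0175,"rx":0,"ry":0,"rz":0,"hand":0.0},{"dx":0,"dy":0,"dz":0,"rx":0,"ry":0,"rz":0,"hand":0.0}]'; python3 - <<'E'
from h import *
from rig import manip
p,R=lead_pose(-.03,0.001,.075,35)
delta(p,R*FL);print(manip.get_state()['qpos'])
E
```

```text
clock: 16.67
position: [0.4568, 0.2763, 0.2248]
ee_rot: [-0.13, 0.862, 0.409, 0.269]
contact_force: [-1.0, 0.3, -4.3]
width: 0.0234
gripper_force: 90.3
body corner drill xz [-52. 216.]
t 16.67 pos [0.4568 0.2763 0.2248] F [-1.   0.3 -4.3] w 0.0234
turn deg [-0.22  0.18 -0.14] then shift mm (target axes) [ -5.3  -0.4 109.2] world mm [ 36.5  45.5 -92.5]
[ 0.13423233 -0.01739332  2.05196044  0.6214022   0.74118614  0.4309871 ]
```

```bash
python3 -m pendant '[{"dx":-0.001,"dy":0,"dz":0.022,"rx":0,"ry":0,"rz":0,"hand":0.0},{"dx":-0.001,"dy":0,"dz":0.022,"rx":0,"ry":0,"rz":0,"hand":0.0},{"dx":-0.001,"dy":0,"dz":0.022,"rx":0,"ry":0,"rz":0,"hand":0.0},{"dx":-0.001,"dy":0,"dz":0.022,"rx":0,"ry":0,"rz":0,"hand":0.0},{"dx":-0.001,"dy":0,"dz":0.021,"rx":0,"ry":0,"rz":0,"hand":0.0},{"dx":0,"dy":0,"dz":0,"rx":0,"ry":0,"rz":0,"hand":0.0},{"dx":0,"dy":0,"dz":0,"rx":0,"ry":0,"rz":0,"hand":0.0}]'; cat > look3.py <<'E'
from rig import manip
import cv2,sys,numpy as np
w=manip.get_image('wrist')['frame'][:,:,::-1]; s=manip.get_image('scene')['frame'][:,:,::-1]
o=np.zeros((600,800,3),np.uint8)
o[:375,:500]=cv2.resize(w,(500,375),interpolation=cv2.INTER_AREA)
o[:600,500:]=cv2.resize(s[100:240,165:235],(300,600),interpolation=cv2.INTER_CUBIC)
t=manip.get_image('top')['frame'][:,:,::-1]
o[375:,:360]=cv2.resize(t[150:225,125:245],(360,225),interpolation=cv2.INTER_CUBIC)
cv2.imwrite('pics/%s.png'%sys.argv[1],o)
E
python3 look3.py c4; python3 - <<'E'
from h import *
from rig import manip
p,R=lead_pose(-.03,0.001,.075,35)
delta(p,R*FL);print(manip.get_state()['qpos'])
p,R=lead_pose(.104,0.001,.068,35)
delta(p,R*FL)
E
```

```text
clock: 17.25
position: [0.4971, 0.3183, 0.1343]
ee_rot: [-0.129, 0.863, 0.407, 0.271]
contact_force: [0.3, 0.1, -2.8]
width: 0.0232
gripper_force: 90.5
body corner drill xz [-52. 216.]
t 17.40 pos [0.4983 0.3183 0.1369] F [ 0.8 -0.5 -3. ] w 0.0227
turn deg [ 0.25 -0.16 -0.27] then shift mm (target axes) [-3.1 -6.1  3.5] world mm [-5.   3.5 -4.7]
[0.23004168 0.17877345 2.1064472  0.83202284 0.49018445 0.24464623]
body corner drill xz [ 82. 209.]
t 17.40 pos [0.4983 0.3183 0.1369] F [ 0.8 -0.5 -3. ] w 0.0227
turn deg [ 0.25 -0.16 -0.27] then shift mm (target axes) [102.7  -6.1  86.1] world mm [ 79.6 107.3 -11.7]
```

View pics/c4.png

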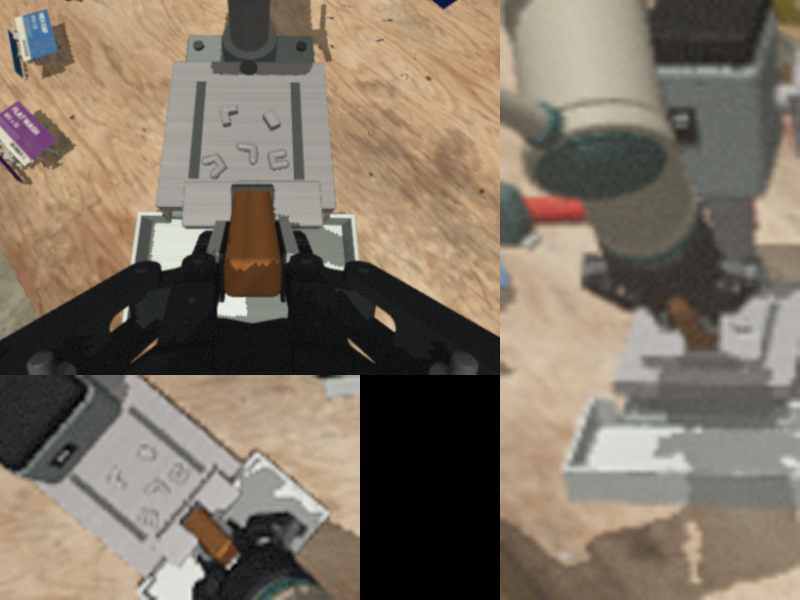

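The wrist picture shows the whole table, with corners at (173,62), (325,62), (158,209) and (336,209). All five chips lie clear between the slots, spanning columns 202–290 and rows 104–178. The blade is centred at column 253, so it needs about 4–5 mm to the left. I'll convert these to drill coordinates.

```bash
python3 - <<'E'
import cv2,numpy as np
H,_=cv2.findHomography(np.float32([(173,62),(325,62),(158,209),(336,209)]),np.float32([(150,75),(150,-75),(0,75),(0,-75)]))
p=np.float32([[(228,104),(228,115),(238,106),(271,108),(271,119),(202,165),(214,164),(248,152),(290,160),(277,159),(200,82),(200,178),(296,180),(252.5,209)]])
print(np.round(cv2.perspectiveTransform(p,H)[0]).tolist())
E
```

```text
[[102.0, 19.0], [90.0, 19.0], [100.0, 10.0], [98.0, -21.0], [86.0, -21.0], [40.0, 40.0], [41.0, 30.0], [53.0, -0.0], [45.0, -38.0], [46.0, -26.0], [127.0, 47.0], [28.0, 41.0], [26.0, -42.0], [0.0, -5.0]]
```

```bash
python3 - <<'E'
from h import *
import h
from rig import manip
M=np.array([[8.186e-05,.964679,.263429,.0670233],[.99999966,-2.94e-4,7.66e-4,1.73e-4],[8.17e-4,.263428,-.9646786,-.14319],[0,0,0,1]])
ps=[];
for i in range(1):
    s=manip.get_state(); Rt=Q(s['ee_rot']);q=(Rt*Ro.from_matrix(M[:3,:3])).as_quat()
h.CAM['w']=(308.204,258.24,190.1,Rt.apply(M[:3,3])+s['position'],[q[3],q[0],q[1],q[2]])
k=512/500
w=[('w',np.array(uv)*k,l) for uv,l in [((173,62),(.15,.075,.05)),((325,62),(.15,-.075,.05)),((158,209),(0,.075,.05)),((336,209),(0,-.075,.05))]]
print(fit(w,DR),DR)
Rd=Ro.from_euler('z',DR[2])
for _,uv,l in w: print(uv/k, proj('w',Rd.apply(l)+[DR[0],DR[1],0])/k)
E
```

```text
(array([0.52069016, 0.35183879, 0.87714993]), [[0.9, 1.7], [-1.8, 2.2], [-0.7, -1.2], [1.1, -0.5]]) [0.5225     0.356      0.88662726]
[173.  62.] [[171.55931843  60.73364688]]
[325.  62.] [[320.21711373  60.07830412]]
[158. 209.] [[156.29977803 203.61749793]]
[336. 209.] [[334.97760584 202.64065841]]
```

```bash
sed -i 's/^DR=.*/DR=np.array([.5215,.354,np.radians(50.5)])/' h.py; python3 - <<'E'
from h import *
p,R=lead_pose(.06,0.001,.07,35)
delta(p,R*FL)
p,R=lead_pose(.104,0.001,.07,35)
delta(p,R*FL)
E
```

```text
body corner drill xz [ 38. 211.]
t 17.40 pos [0.4983 0.3183 0.1369] F [ 0.8 -0.5 -3. ] w 0.0227
turn deg [ 0.08 -0.16 -0.02] then shift mm (target axes) [66.  -5.8 58. ] world mm [51.  71.1 -9.7]
body corner drill xz [ 82. 211.]
t 17.40 pos [0.4983 0.3183 0.1369] F [ 0.8 -0.5 -3. ] w 0.0227
turn deg [ 0.08 -0.16 -0.02] then shift mm (target axes) [102.   -5.8  83.2] world mm [ 79.  105.   -9.7]
```

```bash
python3 -m pendant '[{"dx":0.011,"dy":-0.0058,"dz":0.0097,"rx":0,"ry":0,"rz":0,"hand":0.0},{"dx":0.011,"dy":0,"dz":0.0097,"rx":0,"ry":0,"rz":0,"hand":0.0},{"dx":0.011,"dy":0,"dz":0.0097,"rx":0,"ry":0,"rz":0,"hand":0.0},{"dx":0.011,"dy":0,"dz":0.0097,"rx":0,"ry":0,"rz":0,"hand":0.0},{"dx":0.011,"dy":0,"dz":0.0097,"rx":0,"ry":0,"rz":0,"hand":0.0},{"dx":0.011,"dy":0,"dz":0.0095,"rx":0,"ry":0,"rz":0,"hand":0.0},{"dx":0.009,"dy":0,"dz":0.0063,"rx":0,"ry":0,"rz":0,"hand":0.0},{"dx":0.009,"dy":0,"dz":0.0063,"rx":0,"ry":0,"rz":0,"hand":0.0},{"dx":0,"dy":0,"dz":0,"rx":0,"ry":0,"rz":0,"hand":0.0},{"dx":0,"dy":0,"dz":0,"rx":0,"ry":0,"rz":0,"hand":0.0}]'; python3 - <<'E'
from h import *
p,R=lead_pose(.104,0.001,.07,35)
delta(p,R*FL)
E
```

```text
clock: 18.23
position: [0.5633, 0.4067, 0.1275]
ee_rot: [-0.129, 0.862, 0.407, 0.273]
contact_force: [-0.4, 0.3, -3.6]
width: 0.023
gripper_force: 90.7
body corner drill xz [ 82. 211.]
t 18.23 pos [0.5633 0.4067 0.1275] F [-0.4  0.3 -3.6] w 0.0230
turn deg [ 0.02 -0.17 -0.  ] then shift mm (target axes) [17.7  0.2 12.7] world mm [14.  16.6 -0.3]
```

```bash
python3 -m pendant '[{"dx":0.006,"dy":0,"dz":0.0043,"rx":0,"ry":0,"rz":0,"hand":0.0},{"dx":0.006,"dy":0,"dz":0.0043,"rx":0,"ry":0,"rz":0,"hand":0.0},{"dx":0.0057,"dy":0,"dz":0.0041,"rx":0,"ry":0,"rz":0,"hand":0.0},{"dx":0,"dy":0,"dz":0,"rx":0,"ry":0,"rz":0,"hand":0.0},{"dx":0,"dy":0,"dz":0,"rx":0,"ry":0,"rz":0,"hand":0.0}]'; python3 - <<'E'
from h import *
p,R=lead_pose(.104,0.001,.07,35)
delta(p,R*FL)
E
python3 look3.py c5
```

```text
clock: 18.65
position: [0.5772, 0.4239, 0.1263]
ee_rot: [-0.129, 0.862, 0.407, 0.273]
contact_force: [-0.3, 0.4, -3.8]
width: 0.0223
gripper_force: 90.5
body corner drill xz [ 82. 211.]
t 18.65 pos [0.5772 0.4239 0.1263] F [-0.3  0.4 -3.8] w 0.0223
turn deg [-0.01 -0.1  -0.03] then shift mm (target axes) [ 0.3  0.5 -1.1] world mm [ 0.1 -0.6  1. ]
```

View pics/c5.png

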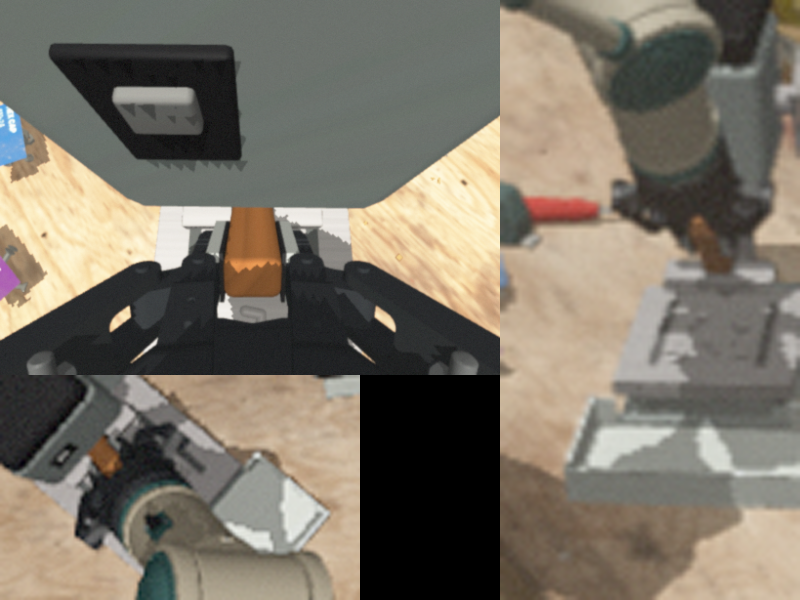

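The wrist view shows the head's lower front edge at row 207, columns 137–368, centred on the tool. From its width I get about 14 mm of clearance to the gripper body. I'll go 3 mm deeper and then straight down to contact.

```bash
python3 -m pendant '[{"dx":0.0025,"dy":0,"dz":0.0017,"rx":0,"ry":0,"rz":0,"hand":0.0},{"dx":-0.0034,"dy":0,"dz":0.0049,"rx":0,"ry":0,"rz":0,"hand":0.0},{"dx":-0.0034,"dy":0,"dz":0.0049,"rx":0,"ry":0,"rz":0,"hand":0.0},{"dx":-0.0023,"dy":0,"dz":0.0033,"rx":0,"ry":0,"rz":0,"hand":0.0},{"dx":0,"dy":0,"dz":0,"rx":0,"ry":0,"rz":0,"hand":0.0}]'; python3 -m pendant '[{"dx":-0.0009,"dy":0,"dz":0.0012,"rx":0,"ry":0,"rz":0,"hand":0.0},{"dx":0,"dy":0,"dz":0,"rx":0,"ry":0,"rz":0,"hand":0.0}]'
```

```text
clock: 19.22
position: [0.5777, 0.4255, 0.1082]
ee_rot: [-0.129, 0.863, 0.406, 0.271]
contact_force: [-0.1, 0.3, -3.9]
width: 0.023
gripper_force: 90.5
clock: 19.38
position: [0.5788, 0.4258, 0.1083]
ee_rot: [-0.129, 0.863, 0.406, 0.272]
contact_force: [-0.3, -0.4, -3.0]
width: 0.0228
gripper_force: 90.5
```

```bash
python3 -m pendant '[{"dx":-0.0009,"dy":0,"dz":0.0012,"rx":0,"ry":0,"rz":0,"hand":0.0},{"dx":0,"dy":0,"dz":0,"rx":0,"ry":0,"rz":0,"hand":0.0}]'; python3 - <<'E'
from h import *
p,R=lead_pose(.107,0.001,.05,35)
delta(p,R*FL)
E
```

```text
clock: 19.55
position: [0.5789, 0.4259, 0.1073]
ee_rot: [-0.129, 0.863, 0.406, 0.273]
contact_force: [-0.1, 0.7, -2.9]
width: 0.023
gripper_force: 90.5
body corner drill xz [ 85. 191.]
t 19.55 pos [0.5789 0.4259 0.1073] F [-0.1  0.7 -2.9] w 0.0230
turn deg [-0.   -0.1  -0.06] then shift mm (target axes) [ 0.   0.4 -0. ] world mm [ 0.3 -0.3  0. ]
```

```bash
for i in 1 2; do python3 -m pendant '[{"dx":-0.0006,"dy":0,"dz":0.0008,"rx":0,"ry":0,"rz":0,"hand":0.0},{"dx":0,"dy":0,"dz":0,"rx":0,"ry":0,"rz":0,"hand":0.0}]' | grep -E "posi|contact"; done
```

```text
position: [0.579, 0.4259, 0.1066]
contact_force: [0.2, 0.3, -2.9]
position: [0.5793, 0.4261, 0.1064]
contact_force: [-1.1, -1.6, 0.4]
```

```bash
python3 -m pendant '[{"dx":-0.0003,"dy":0,"dz":0.0004,"rx":0,"ry":0,"rz":0,"hand":0.0},{"dx":-0.0041,"dy":0,"dz":-0.0029,"rx":0,"ry":0,"rz":0,"hand":0.0},{"dx":-0.0057,"dy":0,"dz":-0.004,"rx":0,"ry":0,"rz":0,"hand":0.0},{"dx":-0.0057,"dy":0,"dz":-0.004,"rx":0,"ry":0,"rz":0,"hand":0.0},{"dx":-0.0057,"dy":0,"dz":-0.004,"rx":0,"ry":0,"rz":0,"hand":0.0},{"dx":-0.0057,"dy":0,"dz":-0.004,"rx":0,"ry":0,"rz":0,"hand":0.0}]'; python3 - <<'E'
from h import *
p,R=lead_pose(-.012,0.001,.05,35)
delta(p,R*FL)
E
```

```text
clock: 20.38
position: [0.5588, 0.4002, 0.1062]
ee_rot: [-0.129, 0.862, 0.406, 0.274]
contact_force: [3.1, 3.8, 3.5]
width: 0.0229
gripper_force: 90.8
body corner drill xz [-34. 191.]
t 20.38 pos [0.5588 0.4002 0.1062] F [3.1 3.8 3.5] w 0.0229
turn deg [ 0.11 -0.25 -0.07] then shift mm (target axes) [-70.1  -0.4 -50.5] world mm [-55.3 -66.4   1.1]
```

```bash
python3 -m pendant '[{"dx":-0.0058,"dy":0,"dz":-0.0041,"rx":0,"ry":0,"rz":0,"hand":0.0},{"dx":-0.0058,"dy":0,"dz":-0.0041,"rx":0,"ry":0,"rz":0,"hand":0.0},{"dx":-0.0058,"dy":0,"dz":-0.0041,"rx":0,"ry":0,"rz":0,"hand":0.0},{"dx":-0.0058,"dy":0,"dz":-0.0041,"rx":0,"ry":0,"rz":0,"hand":0.0},{"dx":-0.0058,"dy":0,"dz":-0.0041,"rx":0,"ry":0,"rz":0,"hand":0.0},{"dx":-0.0058,"dy":0,"dz":-0.0041,"rx":0,"ry":0,"rz":0,"hand":0.0}]'; python3 - <<'E'
from h import *
p,R=lead_pose(-.012,0.001,.05,35)
delta(p,R*FL)
E
```

```text
clock: 20.88
position: [0.5313, 0.3674, 0.1061]
ee_rot: [-0.129, 0.862, 0.406, 0.274]
contact_force: [3.2, 3.5, 4.8]
width: 0.0229
gripper_force: 91.1
body corner drill xz [-34. 191.]
t 20.88 pos [0.5313 0.3674 0.1061] F [3.2 3.5 4.8] w 0.0229
turn deg [ 0.06 -0.22 -0.06] then shift mm (target axes) [-35.   -0.1 -26. ] world mm [-27.8 -33.6   1.2]
```

```bash
python3 -m pendant '[{"dx":-0.0058,"dy":0,"dz":-0.0041,"rx":0,"ry":0,"rz":0,"hand":0.0},{"dx":-0.0058,"dy":0,"dz":-0.0041,"rx":0,"ry":0,"rz":0,"hand":0.0},{"dx":-0.0058,"dy":0,"dz":-0.0041,"rx":0,"ry":0,"rz":0,"hand":0.0},{"dx":-0.0058,"dy":0,"dz":-0.0041,"rx":0,"ry":0,"rz":0,"hand":0.0},{"dx":-0.0058,"dy":0,"dz":-0.0041,"rx":0,"ry":0,"rz":0,"hand":0.0},{"dx":-0.0058,"dy":0,"dz":-0.0041,"rx":0,"ry":0,"rz":0,"hand":0.0},{"dx":-0.004,"dy":0,"dz":-0.0028,"rx":0,"ry":0,"rz":0,"hand":0.0},{"dx":0,"dy":0,"dz":0,"rx":0,"ry":0,"rz":0,"hand":0.0},{"dx":0,"dy":0,"dz":0,"rx":0,"ry":0,"rz":0,"hand":0.0}]'; python3 - <<'E'
from h import *
p,R=lead_pose(-.012,0.001,.05,35)
delta(p,R*FL)
E
```

```text
clock: 21.63
position: [0.4997, 0.3302, 0.1055]
ee_rot: [-0.129, 0.863, 0.406, 0.273]
contact_force: [-3.5, -2.8, 11.1]
width: 0.0232
gripper_force: 92.2
body corner drill xz [-34. 191.]
t 21.63 pos [0.4997 0.3302 0.1055] F [-3.5 -2.8 11.1] w 0.0232
turn deg [ 0.   -0.1  -0.04] then shift mm (target axes) [5.3 0.7 1.5] world mm [3.9 3.6 1.8]
```

Now lift straight up out of the way and check the table and tray.

```bash
python3 -m pendant '[{"dx":0.0057,"dy":0,"dz":-0.0082,"rx":0,"ry":0,"rz":0,"hand":0.0},{"dx":0.0115,"dy":0,"dz":-0.0164,"rx":0,"ry":0,"rz":0,"hand":0.0},{"dx":0.0115,"dy":0,"dz":-0.0164,"rx":0,"ry":0,"rz":0,"hand":0.0},{"dx":0.0115,"dy":0,"dz":-0.0164,"rx":0,"ry":0,"rz":0,"hand":0.0},{"dx":0.0115,"dy":0,"dz":-0.0164,"rx":0,"ry":0,"rz":0,"hand":0.0},{"dx":0,"dy":0.025,"dz":-0.015,"rx":0,"ry":0,"rz":0,"hand":0.0},{"dx":0,"dy":0.025,"dz":-0.015,"rx":0,"ry":0,"rz":0,"hand":0.0},{"dx":0,"dy":0.025,"dz":-0.015,"rx":0,"ry":0,"rz":0,"hand":0.0},{"dx":0,"dy":0.025,"dz":-0.015,"rx":0,"ry":0,"rz":0,"hand":0.0},{"dx":0,"dy":0.025,"dz":-0.015,"rx":0,"ry":0,"rz":0,"hand":0.0},{"dx":0,"dy":0.025,"dz":0,"rx":0,"ry":0,"rz":0,"hand":0.0},{"dx":0,"dy":0.02,"dz":0,"rx":0,"ry":0,"rz":0,"hand":0.0}]'; python3 - <<'E'
from rig import manip
import cv2,sys,numpy as np
o=np.zeros((600,800,3),np.uint8)
w=manip.get_image('wrist')['frame'][:,:,::-1]; s=manip.get_image('scene')['frame'][:,:,::-1];t=manip.get_image('top')['frame'][:,:,::-1]
o[:300,:400]=cv2.resize(w,(400,300),interpolation=cv2.INTER_AREA)
o[300:,:400]=cv2.resize(t[155:245,132:252],(400,300),interpolation=cv2.INTER_CUBIC)
o[:400,400:]=cv2.resize(s[140:225,165:250],(400,400),interpolation=cv2.INTER_CUBIC)
cv2.imwrite('pics/c6.png',o)
E
```

```text
clock: 22.63
position: [0.5937, 0.1926, 0.2545]
ee_rot: [-0.139, 0.862, 0.409, 0.264]
contact_force: [-54.3, 2.4, 44.4]
width: 0.023
gripper_force: 97.8
```

View pics/c6.png

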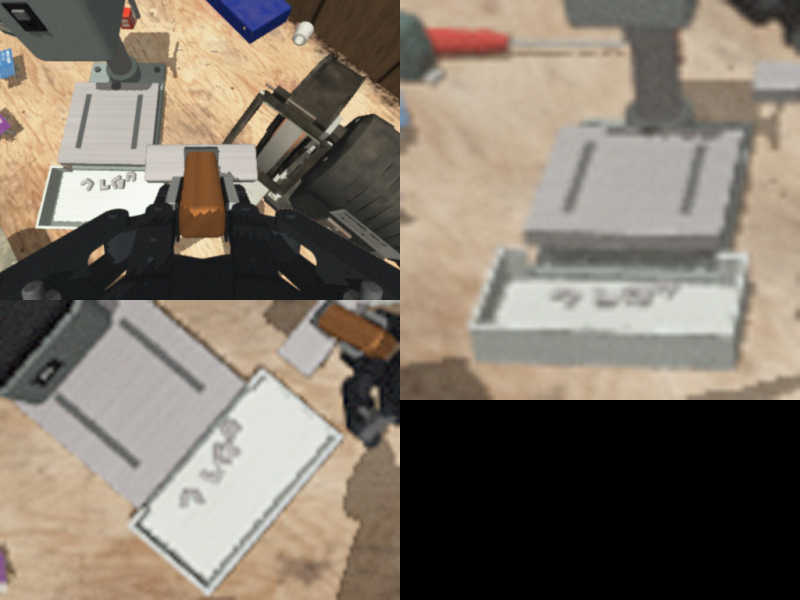

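All the chips are in the tray and the table is bare: tray top view (190,495)–(232,432), scene (565,298)–(670,292). But the blade is pressing on the grinder, so I'm backing off now.

```bash
python3 -m pendant '[{"dx":-0.004,"dy":-0.015,"dz":-0.008,"rx":0,"ry":0,"rz":0,"hand":0.0},{"dx":-0.004,"dy":-0.015,"dz":-0.008,"rx":0,"ry":0,"rz":0,"hand":0.0},{"dx":-0.004,"dy":-0.01,"dz":-0.008,"rx":0,"ry":0,"rz":0,"hand":0.0}]'; python3 - <<'E'
from h import *
from rig import manip
s=manip.get_state();print(s['moment'],s['qpos'])
p,R=grip_pose(.5713,-.0534,np.radians(-24.5),.04,32)
delta(np.array([.50,-.01,.26]),R*FL)
E
```

```text
clock: 23.03
position: [0.5529, 0.1966, 0.2647]
ee_rot: [-0.131, 0.863, 0.407, 0.268]
contact_force: [-0.9, 0.9, -3.8]
width: 0.023
gripper_force: 90.8
[-0.57476939  0.48615383  0.0144488 ] [-0.0818738   0.0694801   1.84941571  0.6166146   0.95238842  0.31139431]
t 23.03 pos [0.5529 0.1966 0.2647] F [-0.9  0.9 -3.8] w 0.0230
turn deg [-41.59  -1.96  62.56] then shift mm (target axes) [ 29.4 209.9  23.9] world mm [ -52.9 -206.6   -4.7]
```

```bash
python3 -m pendant '[{"dx":-0.0104,"dy":-0.0153,"dz":-0.0073,"rx":0,"ry":0,"rz":0,"hand":0.0},{"dx":-0.0104,"dy":-0.0153,"dz":-0.0073,"rx":-3.47,"ry":-0.16,"rz":5.2,"hand":0.0},{"dx":-0.0104,"dy":-0.0153,"dz":-0.0073,"rx":-3.47,"ry":-0.16,"rz":5.2,"hand":0.0},{"dx":0,"dy":0,"dz":0,"rx":-3.47,"ry":-0.16,"rz":5.2,"hand":0.0},{"dx":0,"dy":0,"dz":0,"rx":-3.47,"ry":-0.16,"rz":5.2,"hand":0.0},{"dx":0,"dy":0,"dz":0,"rx":-3.47,"ry":-0.16,"rz":5.2,"hand":0.0},{"dx":0,"dy":0.01,"dz":0,"rx":-3.47,"ry":-0.16,"rz":5.2,"hand":0.0},{"dx":0,"dy":0.01,"dz":0,"rx":-3.47,"ry":-0.16,"rz":5.2,"hand":0.0},{"dx":0,"dy":0.01,"dz":0,"rx":-3.47,"ry":-0.16,"rz":5.2,"hand":0.0},{"dx":0,"dy":0.01,"dz":0,"rx":-3.47,"ry":-0.16,"rz":5.2,"hand":0.0},{"dx":0,"dy":0.01,"dz":0,"rx":-3.47,"ry":-0.16,"rz":5.2,"hand":0.0},{"dx":0,"dy":0.01,"dz":0,"rx":-3.47,"ry":-0.16,"rz":5.2,"hand":0.0}]'; python3 - <<'E'
from h import *
from rig import manip
s=manip.get_state();print(s['qpos'])
p,R=grip_pose(.5713,-.0534,np.radians(-24.5),.04,32)
delta(np.array([.51,-.02,.22]),R*FL)
E
```

```text
clock: 24.03
position: [0.5023, 0.1448, 0.2632]
ee_rot: [0.025, 0.957, -0.085, 0.276]
contact_force: [-0.4, 0.8, -4.4]
width: 0.0226
gripper_force: 90.9
[ 0.32825058 -0.04091381  1.94322595 -0.37922304  0.77398807  2.28714219]
t 24.03 pos [0.5023 0.1448 0.2632] F [-0.4  0.8 -4.4] w 0.0226
turn deg [-7.54 -0.15 12.14] then shift mm (target axes) [ 41.  146.8  76.5] world mm [   7.7 -164.8  -43.2]
```

```bash
python3 -m pendant '[{"dx":0.003,"dy":0.023,"dz":0.004,"rx":0,"ry":0,"rz":0,"hand":0.0},{"dx":0.003,"dy":0.023,"dz":0.004,"rx":0,"ry":0,"rz":0,"hand":0.0},{"dx":0.003,"dy":0.023,"dz":0.004,"rx":0,"ry":0,"rz":0,"hand":0.0},{"dx":0.003,"dy":0.023,"dz":0.004,"rx":-2,"ry":0,"rz":3,"hand":0.0},{"dx":0.003,"dy":0.023,"dz":0.004,"rx":-2,"ry":0,"rz":3,"hand":0.0},{"dx":0.003,"dy":0.023,"dz":0.004,"rx":-2,"ry":0,"rz":3,"hand":0.0},{"dx":0.003,"dy":0.02,"dz":0.004,"rx":-1.5,"ry":0,"rz":3,"hand":0.0},{"dx":0,"dy":0,"dz":0,"rx":0,"ry":0,"rz":0,"hand":0.0},{"dx":0,"dy":0,"dz":0,"rx":0,"ry":0,"rz":0,"hand":0.0}]'; python3 - <<'E'
from h import *
from rig import manip
s=manip.get_state();print(s['qpos'])
p,R=grip_pose(.5713,-.0534,np.radians(-24.5),.04,32)
delta(np.array([.5474,-.039,.12]),R*FL)
E
```

```text
clock: 24.78
position: [0.4998, -0.015, 0.2509]
ee_rot: [0.056, 0.94, -0.201, 0.271]
contact_force: [0.8, -0.2, -3.6]
width: 0.0228
gripper_force: 91.6
[-0.01866883 -0.08206411  2.01268631 -0.32079285  0.71173334  2.16406842]
t 24.78 pos [ 0.4998 -0.015   0.2509] F [ 0.8 -0.2 -3.6] w 0.0228
turn deg [-0.35 -0.14  0.26] then shift mm (target axes) [-24.2   2.1 139.2] world mm [  47.6  -24.  -130.9]
```

```bash
python3 -m pendant '[{"dx":-0.004,"dy":0.0003,"dz":0.0232,"rx":-0.3,"ry":0,"rz":0.2,"hand":0.0},{"dx":-0.004,"dy":0.0003,"dz":0.0232,"rx":0,"ry":0,"rz":0,"hand":0.0},{"dx":-0.004,"dy":0.0003,"dz":0.0232,"rx":0,"ry":0,"rz":0,"hand":0.0},{"dx":-0.004,"dy":0.0003,"dz":0.0232,"rx":0,"ry":0,"rz":0,"hand":0.0},{"dx":-0.004,"dy":0.0003,"dz":0.0232,"rx":0,"ry":0,"rz":0,"hand":0.0},{"dx":-0.004,"dy":0.0003,"dz":0.0232,"rx":0,"ry":0,"rz":0,"hand":0.0},{"dx":0,"dy":0,"dz":0,"rx":0,"ry":0,"rz":0,"hand":0.0},{"dx":0,"dy":0,"dz":0,"rx":0,"ry":0,"rz":0,"hand":0.0}]'; python3 - <<'E'
from h import *
from rig import manip
p,R=grip_pose(.5713,-.0534,np.radians(-24.5),.04,32)
delta(np.array([.5474,-.039,.0984]),R*FL)
import cv2
w=manip.get_image('wrist')['frame'][:,:,::-1];s=manip.get_image('scene')['frame'][:,:,::-1]
o=np.zeros((600,800,3),np.uint8)
o[:300,:400]=cv2.resize(w,(400,300),interpolation=cv2.INTER_AREA)
o[:600,400:]=cv2.resize(s[190:290,270:337],(400,600),interpolation=cv2.INTER_CUBIC)
cv2.imwrite('pics/c7.png',o)
E
```

```text
clock: 25.45
position: [0.5501, -0.0376, 0.1214]
ee_rot: [0.058, 0.939, -0.202, 0.271]
contact_force: [-0.2, -0.0, -4.0]
width: 0.023
gripper_force: 91.5
t 25.45 pos [ 0.5501 -0.0376  0.1214] F [-0.2 -0.  -4. ] w 0.0230
turn deg [-0.14 -0.21  0.18] then shift mm (target axes) [-13.8   2.4  18.5] world mm [ -2.7  -1.4 -23. ]
```

View pics/c7.png

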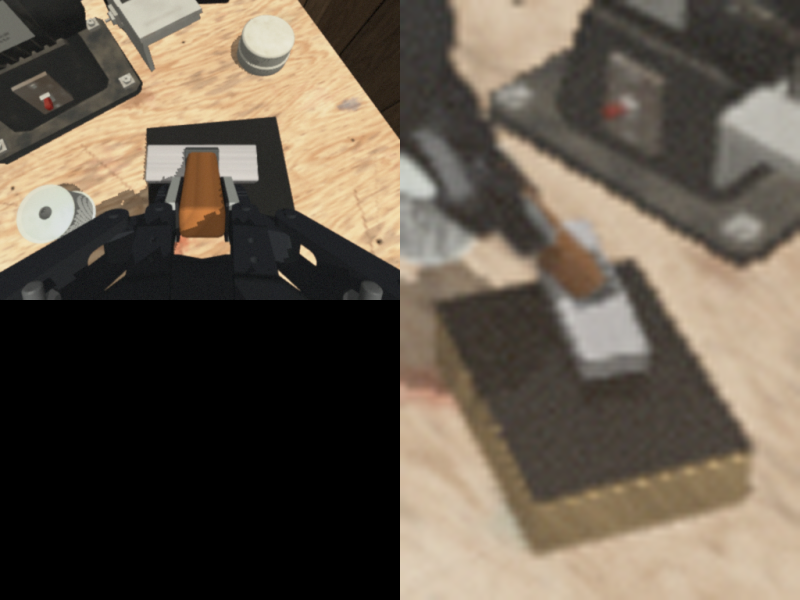

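The wrist view shows the block level above the rest, at columns 147–257, with the rest spanning 147–288. I'll shift it 10 mm to the middle and lower it.

```bash
python3 -m pendant '[{"dx":0,"dy":0.01,"dz":0,"rx":0,"ry":0,"rz":0,"hand":0.0},{"dx":-0.004,"dy":0,"dz":0.0058,"rx":0,"ry":-0.2,"rz":0,"hand":0.0},{"dx":-0.004,"dy":0,"dz":0.0058,"rx":0,"ry":0,"rz":0,"hand":0.0},{"dx":-0.0035,"dy":0,"dz":0.005,"rx":0,"ry":0,"rz":0,"hand":0.0},{"dx":0,"dy":0,"dz":0,"rx":0,"ry":0,"rz":0,"hand":0.0}]'; for i in 1 2 3; do python3 -m pendant '[{"dx":-0.0005,"dy":0,"dz":0.0008,"rx":0,"ry":0,"rz":0,"hand":0.0},{"dx":0,"dy":0,"dz":0,"rx":0,"ry":0,"rz":0,"hand":0.0}]' | grep -E "posi|contact"; done
```

```text
clock: 25.97
position: [0.5461, -0.0463, 0.1031]
ee_rot: [0.057, 0.939, -0.203, 0.272]
contact_force: [-0.9, -0.6, -3.7]
width: 0.023
gripper_force: 91.4
position: [0.5473, -0.0464, 0.1032]
contact_force: [-0.6, -0.5, -4.3]
position: [0.5473, -0.0465, 0.102]
contact_force: [0.0, -1.0, -3.6]
position: [0.547, -0.0466, 0.1006]
contact_force: [0.1, 0.4, -3.3]
```

```bash
for i in 1 2 3; do python3 -m pendant '[{"dx":-0.0005,"dy":0,"dz":0.0008,"rx":0,"ry":0,"rz":0,"hand":0.0},{"dx":0,"dy":0,"dz":0,"rx":0,"ry":0,"rz":0,"hand":0.0}]' | grep -E "posi|contact"; done; python3 - <<'E'
from h import *
p,R=grip_pose(.5713,-.0534,np.radians(-24.5),.04,32)
delta(np.array([.5474,-.039,.0984]),R*FL)
E
```

```text
position: [0.5469, -0.0467, 0.0995]
contact_force: [0.2, 0.7, -4.5]
position: [0.5468, -0.0467, 0.0985]
contact_force: [-0.0, 0.3, -4.2]
position: [0.5469, -0.0466, 0.0976]
contact_force: [-0.2, 0.2, -3.9]
t 26.97 pos [ 0.5469 -0.0466  0.0976] F [-0.2  0.2 -3.9] w 0.0228
turn deg [-0.22 -0.29  0.09] then shift mm (target axes) [-1.8 -7.2 -2.1] world mm [0.5 7.6 0.8]
```

```bash
for i in 1 2; do python3 -m pendant '[{"dx":-0.0005,"dy":0,"dz":0.0008,"rx":0,"ry":0,"rz":0,"hand":0.0},{"dx":0,"dy":0,"dz":0,"rx":0,"ry":0,"rz":0,"hand":0.0}]' | grep -E "posi|contact"; done
```

```text
position: [0.5473, -0.0467, 0.0972]
contact_force: [-1.2, 0.2, -1.5]
position: [0.5478, -0.0468, 0.0971]
contact_force: [-3.3, 1.0, 4.5]
```

In contact. Releasing and backing straight out along the handle.

```bash
python3 -m pendant '[{"dx":0,"dy":0,"dz":0,"rx":0,"ry":0,"rz":0,"hand":0.03},{"dx":0,"dy":0,"dz":0,"rx":0,"ry":0,"rz":0,"hand":0.045},{"dx":0,"dy":0,"dz":0,"rx":0,"ry":0,"rz":0,"hand":0.06},{"dx":0,"dy":0,"dz":0,"rx":0,"ry":0,"rz":0,"hand":0.06},{"dx":0,"dy":0,"dz":-0.015,"rx":0,"ry":0,"rz":0,"hand":0.06},{"dx":0,"dy":0,"dz":-0.025,"rx":0,"ry":0,"rz":0,"hand":0.06},{"dx":0,"dy":0,"dz":-0.03,"rx":0,"ry":0,"rz":0,"hand":0.06},{"dx":0,"dy":0,"dz":-0.035,"rx":0,"ry":0,"rz":0,"hand":0.06},{"dx":0,"dy":0,"dz":-0.035,"rx":0,"ry":0,"rz":0,"hand":0.06},{"dx":0,"dy":0,"dz":-0.035,"rx":0,"ry":0,"rz":0,"hand":0.06},{"dx":0,"dy":0,"dz":-0.03,"rx":0,"ry":0,"rz":0,"hand":0.06},{"dx":0,"dy":0,"dz":0,"rx":0,"ry":0,"rz":0,"hand":0.06}]'; python3 - <<'E'
from rig import manip
import cv2,numpy as np
w=manip.get_image('wrist')['frame'][:,:,::-1];s=manip.get_image('scene')['frame'][:,:,::-1];t=manip.get_image('top')['frame'][:,:,::-1]
o=np.zeros((600,800,3),np.uint8)
o[:300,:400]=cv2.resize(w,(400,300),interpolation=cv2.INTER_AREA)
o[300:,400:]=cv2.resize(s[215:290,255:355],(400,300),interpolation=cv2.INTER_CUBIC)
o[:300,400:]=cv2.resize(s[155:230,150:250],(400,300),interpolation=cv2.INTER_CUBIC)
o[300:,:400]=cv2.resize(t[40:280,100:420],(400,300),interpolation=cv2.INTER_AREA)
cv2.imwrite('pics/c8.png',o)
E
```

```text
clock: 28.3
position: [0.448, -0.001, 0.2757]
ee_rot: [0.056, 0.937, -0.202, 0.278]
contact_force: [-0.1, -0.4, 0.9]
width: 0.0601
gripper_force: 0.0
```

View pics/c8.png

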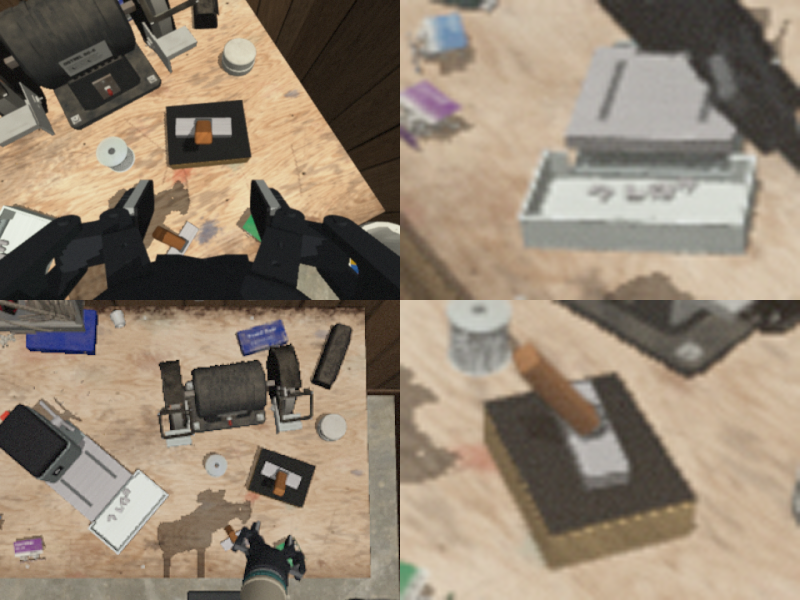

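The scraper stands flat on the rest at (585,430), the chips lie in the tray at (635,190), and the spool, cap and packs look undisturbed. The robot touches nothing, so I'm handing in.

```bash
python3 -c "
from rig import manip
print(manip.sign_off())"
```

```text
the job is handed in; nothing more can be done
None
```

The chips are off the table and in the tray, the scraper stands released and flat on the rest block, and the job was handed in at about 28 s. One fault: on the way back the blade pressed the bench grinder at about 70 N for a moment; the grinder shows no movement in the final pictures.

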